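Feel which end of each cone punch is chamfered and rack them alike

TASK

One punch at a time, push one end of it squarely against the sloping bore of the green gauge to feel whether that end is chamfered (it goes in a little) or square (it stops at the mouth), then lay the punch in a free place of the rack with its chamfered end towards the red rail, before you take the next. Finish with all three lying home in their notches, chamfered ends to the red, and leave the other things on the bench where they are.

Things in the scene. Friction and masses are not known exactly. Their poses are not given: they have to be found in the camera images.
- punch1_mid (a point): centre of a steel punch lying on its side, 13 mm above its underside. 150 mm long, about 0.55 kg: square shank 26 x 26 mm, 70 mm long, in the middle, and a round nose 22 mm across, 40 mm long, at each end. One nose is cut square, the other chamfered; which is which is not told and differs from punch to punch. x runs along the punch, end faces at x = +75 and -75 mm; z up at the start
- punch2_mid (a point): another punch of the same sizes as punch1, the same kind of point and axes; lies apart, and its chamfered end may point the other way
- punch3_mid (a point): another punch of the same sizes as punch1, the same kind of point and axes; lies apart, and its chamfered end may point the other way
- punch1_taper: the chamfered nose of punch1, whichever end it is on: its pose is given at the centre of the punch with the punch's axes, so it does not tell which end that is
- punch2_taper: the chamfered nose of punch2, whichever end it is on: its pose is given at the centre of the punch with the punch's axes, so it does not tell which end that is
- punch3_taper: the chamfered nose of punch3, whichever end it is on: its pose is given at the centre of the punch with the punch's axes, so it does not tell which end that is
- punch1: punch1 itself, origin at the middle of its underside, axes as for its centre. The square nose ends in a full 22 mm flat face; the chamfered one tapers over its last 10 mm from 22 to 10 mm across
- punch2: punch2 itself, origin at the middle of its underside, axes as for its centre. The square nose ends in a full 22 mm flat face; the chamfered one tapers over its last 10 mm from 22 to 10 mm across
- punch3: punch3 itself, origin at the middle of its underside, axes as for its centre. The square nose ends in a full 22 mm flat face; the chamfered one tapers over its last 10 mm from 22 to 10 mm across
- gauge: green feel gauge, rigid, fixed to the bench: dark base plate 150 x 110 x 12 mm (from 95 mm behind to 55 mm in front of the origin along x) and a sloping green plate 80 x 80 x 30 mm held by a block behind it. Origin on the bench straight under the bore mouth; x is the level way the slope faces (roughly away from the robot), z up
- bore_mouth (a point): centre of the mouth of the bore, a plain hole 18 mm across through the sloping plate, 90 mm above the bench. z points straight out of the bore, 40 degrees above level, so a punch offered to it is held 40 degrees from level; y is level. Pressed along the bore, a square end stops with the punch's centre 75 mm out; a chamfered end goes in about 7 mm more (68 mm out)
- rack: wooden rack fixed to the bench, base board 225 (x) x 135 (y) x 12 mm, origin under its centre, z up. Two upright notched rails run along its x, 14 mm thick, their centre lines 55 mm either side of the middle: the RED one at y = +55 mm, the plain light wood one at y = -55 mm
- red_rail: the red rail of the rack; its pose is that of the rack itself (origin under the rack's centre)
- rack_mid (a point): middle of the rack, 51 mm above the bench: the height of a racked punch's centre; axes as for the rack. Three places at x = -65, 0, +65 mm for punches lying across both rails (along y): each a pair of notches 34 mm wide, 18 mm deep, floor 40 mm above the bench, that the round noses rest in. Between the rails 96 mm is free for the fingers, down to the board (12 mm)
- jar: amber jar 64 mm across, 130 mm tall; bystander, origin under its centre
- tumbler: clear glass tumbler 66 mm across, 90 mm tall; bystander, origin under its centre
- hammer: hammer lying on the bench; bystander
- tin_cone: tin cone 72 mm across, 58 mm tall, point up; bystander, origin under its centre
Things that resemble listed ones, but are neither listed nor needed, are in the scene too. What is shaped like the punch1 but black or yellow is not meant.

How it is judged (in metres and radians):
On the way, in this order (a step that is already met when the one before it is completed fails the run):
1. a punch is pressed end first against the gauge's bore (((x of punch1_mid in the frame of bore_mouth between -0.008 and 0.008 m and y of punch1_mid in the frame of bore_mouth between -0.008 and 0.008 m and z of punch1_mid in the frame of bore_mouth between 0.058 and 0.079 m and angle between the x axis of punch1_mid and the z axis of bore_mouth, either way round below 0.2 rad and contact force between punch1 and gauge above 0.5 N) or (x of punch2_mid in the frame of bore_mouth between -0.008 and 0.008 m and y of punch2_mid in the frame of bore_mouth between -0.008 and 0.008 m and z of punch2_mid in the frame of bore_mouth between 0.058 and 0.079 m and angle between the x axis of punch2_mid and the z axis of bore_mouth, either way round below 0.2 rad and contact force between punch2 and gauge above 0.5 N) or (x of punch3_mid in the frame of bore_mouth between -0.008 and 0.008 m and y of punch3_mid in the frame of bore_mouth between -0.008 and 0.008 m and z of punch3_mid in the frame of bore_mouth between 0.058 and 0.079 m and angle between the x axis of punch3_mid and the z axis of bore_mouth, either way round below 0.2 rad and contact force between punch3 and gauge above 0.5 N))), for 0.05 s.
2. with one punch lying in the rack, another is pressed end first against the bore ((((z of punch1_mid in the frame of rack_mid between -0.004 and 0.005 m and x of punch1_mid in the frame of rack_mid between -0.085 and 0.085 m and y of punch1_mid in the frame of rack_mid between -0.018 and 0.018 m and angle between the x axis of punch1_mid and the y axis of rack_mid, either way round below 0.2 rad) and (x of punch2_mid in the frame of bore_mouth between -0.008 and 0.008 m and y of punch2_mid in the frame of bore_mouth between -0.008 and 0.008 m and z of punch2_mid in the frame of bore_mouth between 0.058 and 0.079 m and angle between the x axis of punch2_mid and the z axis of bore_mouth, either way round below 0.2 rad and contact force between punch2 and gauge above 0.5 N)) or ((z of punch1_mid in the frame of rack_mid between -0.004 and 0.005 m and x of punch1_mid in the frame of rack_mid between -0.085 and 0.085 m and y of punch1_mid in the frame of rack_mid between -0.018 and 0.018 m and angle between the x axis of punch1_mid and the y axis of rack_mid, either way round below 0.2 rad) and (x of punch3_mid in the frame of bore_mouth between -0.008 and 0.008 m and y of punch3_mid in the frame of bore_mouth between -0.008 and 0.008 m and z of punch3_mid in the frame of bore_mouth between 0.058 and 0.079 m and angle between the x axis of punch3_mid and the z axis of bore_mouth, either way round below 0.2 rad and contact force between punch3 and gauge above 0.5 N)) or ((z of punch2_mid in the frame of rack_mid between -0.004 and 0.005 m and x of punch2_mid in the frame of rack_mid between -0.085 and 0.085 m and y of punch2_mid in the frame of rack_mid between -0.018 and 0.018 m and angle between the x axis of punch2_mid and the y axis of rack_mid, either way round below 0.2 rad) and (x of punch1_mid in the frame of bore_mouth between -0.008 and 0.008 m and y of punch1_mid in the frame of bore_mouth between -0.008 and 0.008 m and z of punch1_mid in the frame of bore_mouth between 0.058 and 0.079 m and angle between the x axis of punch1_mid and the z axis of bore_mouth, either way round below 0.2 rad and contact force between punch1 and gauge above 0.5 N)) or ((z of punch2_mid in the frame of rack_mid between -0.004 and 0.005 m and x of punch2_mid in the frame of rack_mid between -0.085 and 0.085 m and y of punch2_mid in the frame of rack_mid between -0.018 and 0.018 m and angle between the x axis of punch2_mid and the y axis of rack_mid, either way round below 0.2 rad) and (x of punch3_mid in the frame of bore_mouth between -0.008 and 0.008 m and y of punch3_mid in the frame of bore_mouth between -0.008 and 0.008 m and z of punch3_mid in the frame of bore_mouth between 0.058 and 0.079 m and angle between the x axis of punch3_mid and the z axis of bore_mouth, either way round below 0.2 rad and contact force between punch3 and gauge above 0.5 N)) or ((z of punch3_mid in the frame of rack_mid between -0.004 and 0.005 m and x of punch3_mid in the frame of rack_mid between -0.085 and 0.085 m and y of punch3_mid in the frame of rack_mid between -0.018 and 0.018 m and angle between the x axis of punch3_mid and the y axis of rack_mid, either way round below 0.2 rad) and (x of punch1_mid in the frame of bore_mouth between -0.008 and 0.008 m and y of punch1_mid in the frame of bore_mouth between -0.008 and 0.008 m and z of punch1_mid in the frame of bore_mouth between 0.058 and 0.079 m and angle between the x axis of punch1_mid and the z axis of bore_mouth, either way round below 0.2 rad and contact force between punch1 and gauge above 0.5 N)) or ((z of punch3_mid in the frame of rack_mid between -0.004 and 0.005 m and x of punch3_mid in the frame of rack_mid between -0.085 and 0.085 m and y of punch3_mid in the frame of rack_mid between -0.018 and 0.018 m and angle between the x axis of punch3_mid and the y axis of rack_mid, either way round below 0.2 rad) and (x of punch2_mid in the frame of bore_mouth between -0.008 and 0.008 m and y of punch2_mid in the frame of bore_mouth between -0.008 and 0.008 m and z of punch2_mid in the frame of bore_mouth between 0.058 and 0.079 m and angle between the x axis of punch2_mid and the z axis of bore_mouth, either way round below 0.2 rad and contact force between punch2 and gauge above 0.5 N)))), for 0.05 s.
3. with two punches lying in the rack, the last is pressed end first against the bore ((((z of punch2_mid in the frame of rack_mid between -0.004 and 0.005 m and x of punch2_mid in the frame of rack_mid between -0.085 and 0.085 m and y of punch2_mid in the frame of rack_mid between -0.018 and 0.018 m and angle between the x axis of punch2_mid and the y axis of rack_mid, either way round below 0.2 rad) and (z of punch3_mid in the frame of rack_mid between -0.004 and 0.005 m and x of punch3_mid in the frame of rack_mid between -0.085 and 0.085 m and y of punch3_mid in the frame of rack_mid between -0.018 and 0.018 m and angle between the x axis of punch3_mid and the y axis of rack_mid, either way round below 0.2 rad) and (x of punch1_mid in the frame of bore_mouth between -0.008 and 0.008 m and y of punch1_mid in the frame of bore_mouth between -0.008 and 0.008 m and z of punch1_mid in the frame of bore_mouth between 0.058 and 0.079 m and angle between the x axis of punch1_mid and the z axis of bore_mouth, either way round below 0.2 rad and contact force between punch1 and gauge above 0.5 N)) or ((z of punch1_mid in the frame of rack_mid between -0.004 and 0.005 m and x of punch1_mid in the frame of rack_mid between -0.085 and 0.085 m and y of punch1_mid in the frame of rack_mid between -0.018 and 0.018 m and angle between the x axis of punch1_mid and the y axis of rack_mid, either way round below 0.2 rad) and (z of punch3_mid in the frame of rack_mid between -0.004 and 0.005 m and x of punch3_mid in the frame of rack_mid between -0.085 and 0.085 m and y of punch3_mid in the frame of rack_mid between -0.018 and 0.018 m and angle between the x axis of punch3_mid and the y axis of rack_mid, either way round below 0.2 rad) and (x of punch2_mid in the frame of bore_mouth between -0.008 and 0.008 m and y of punch2_mid in the frame of bore_mouth between -0.008 and 0.008 m and z of punch2_mid in the frame of bore_mouth between 0.058 and 0.079 m and angle between the x axis of punch2_mid and the z axis of bore_mouth, either way round below 0.2 rad and contact force between punch2 and gauge above 0.5 N)) or ((z of punch1_mid in the frame of rack_mid between -0.004 and 0.005 m and x of punch1_mid in the frame of rack_mid between -0.085 and 0.085 m and y of punch1_mid in the frame of rack_mid between -0.018 and 0.018 m and angle between the x axis of punch1_mid and the y axis of rack_mid, either way round below 0.2 rad) and (z of punch2_mid in the frame of rack_mid between -0.004 and 0.005 m and x of punch2_mid in the frame of rack_mid between -0.085 and 0.085 m and y of punch2_mid in the frame of rack_mid between -0.018 and 0.018 m and angle between the x axis of punch2_mid and the y axis of rack_mid, either way round below 0.2 rad) and (x of punch3_mid in the frame of bore_mouth between -0.008 and 0.008 m and y of punch3_mid in the frame of bore_mouth between -0.008 and 0.008 m and z of punch3_mid in the frame of bore_mouth between 0.058 and 0.079 m and angle between the x axis of punch3_mid and the z axis of bore_mouth, either way round below 0.2 rad and contact force between punch3 and gauge above 0.5 N)))), for 0.05 s.
At the end, for the whole second after the job is handed in: All three punches lie at rest in the notches of the rack, level with the notch floors (centre within 4 to 5 mm of seated height), centred along their length within 18 mm, within 0.2 rad of square to the rails, every chamfered nose resting on the red rail (by over 0.3 N) (z of punch1_mid in the frame of rack_mid between -0.004 and 0.005 m and x of punch1_mid in the frame of rack_mid between -0.085 and 0.085 m and y of punch1_mid in the frame of rack_mid between -0.018 and 0.018 m and angle between the x axis of each of punch1_mid, punch2_mid, punch3_mid and the y axis of rack_mid, either way round below 0.2 rad and contact force between each of punch1_taper, punch2_taper, punch3_taper and red_rail above 0.3 N and linear speed of each of punch1, punch2, punch3 below 0.02 m/s and z of punch2_mid in the frame of rack_mid between -0.004 and 0.005 m and x of punch2_mid in the frame of rack_mid between -0.085 and 0.085 m and y of punch2_mid in the frame of rack_mid between -0.018 and 0.018 m and z of punch3_mid in the frame of rack_mid between -0.004 and 0.005 m and x of punch3_mid in the frame of rack_mid between -0.085 and 0.085 m and y of punch3_mid in the frame of rack_mid between -0.018 and 0.018 m); the robot touches nothing.
It fails at once if the jar is pushed more than 25 mm or tipped over (distance of jar from where it was at the start of the episode above 0.025 m or angle between jar's own z axis and vertical above 0.5 rad).
It fails at once if the tumbler is pushed more than 25 mm or tipped over (distance of tumbler from where it was at the start of the episode above 0.025 m or angle between tumbler's own z axis and vertical above 0.5 rad).
It fails at once if the hammer is pushed more than 25 mm (distance of hammer from where it was at the start of the episode above 0.025 m).
It fails at once if the tin cone is pushed more than 25 mm or tipped over (distance of tin_cone from where it was at the start of the episode above 0.025 m or angle between tin_cone's own z axis and vertical above 0.5 rad).
It also fails if it takes over 72 s, if anything falls off the work surface, if the arm or the gripper's body presses on something with over 40 N, if the wrist force passes 120 N, or if a joint passes its speed limit or range.

ROBOT

A 6-joint arm with a two-finger parallel gripper is mounted at the origin on the work surface. World frame = base frame: x ahead of the robot, y to its left, z up, the work surface at z = 0. Lengths are in m, angles in degrees, forces in N, time in s.
With the tool pointing down it reaches from about 0.4 to 0.825 m from the base axis. Payload 7 kg.
Tool frame: the origin (TCP) lies at the very end of the fingers, on their centre line; the grasp point (between the pads) lies 19 mm behind it; x points along the fingers, y is the direction in which the jaws open and shut, and the axes are right-handed (so a half turn about x gives the same grasp; the last joint's range is limited). The gripper opens to 88 mm and grips with 3 to 60 N. Pads are 19 mm wide; open, the fingers measure 130 mm over their backs; the gripper's body (78 mm by 193 mm) begins 47 mm behind the grasp point.
Start: joints at [85.72, 20.546, 0.682, 0, -70.136, -16.507], TCP at [0.24, 0.631, 0.227] pointing down, gripper open.
Joint ranges: [-176.03, 176.03], [-82.01, 121.73], [-58.28, 71.71], [-173.87, 95.51], [-174.79, -0.11], [-173.66, 173.66]. Speed limits (degrees/s): [136.94, 136.94, 172.46, 180, 180, 180].

INTERFACE

Orientations are given as [roll, pitch, yaw] about the fixed x, y, z axes, in that order (R = Rz(yaw) Ry(pitch) Rx(roll)).
In Python, from plant import * gives the robot as it stands. The module is installed in compiled form; this text tells all that it offers.
- The arm moves only by the shell command python3 -m creep 'ROWS' [FORCE]. ROWS is a JSON object of lists of equal length, an entry for each row: "jaw": the closure, from -1 (fully open) to 1 (shut); "translation": the shift along the tool's x, y, z in m, a list of three; "roll": the turn about the tool's x in rad. A call has exactly 10 rows; each row shifts and turns the commanded pose from where the row before left it, along the tool's axes as they then stand; what a row does not reach is not made up. A row lasts 1/10 s, in which the tool goes at most 50 mm and 8.59 degrees, less where a joint would pass 70% of its speed; a pose out of reach is approached as far as the arm can. A call with a gripper value outside its range is refused whole. The fingers move at their own pace and stop on an object; FORCE is the grip in N (left out, the last holds). Time passes only in rows, so rows that do not move let the fingers close, or fill a call up. It gives the time, the measured TCP pose, the force and the opening at its end, in the units of the state.
- get_state(): the state, without advancing time (a new reading comes with each control period).
- capture(name): name is "scene" or "top" or "wrist"; returns a dict with "image" (384x512x3 uint8, red, green, blue), "fovy" (degrees; the focal length in pixels is half the picture's height over the tangent of half this angle, whatever the lens; pixels are square), "cx", "cy" (the principal point, pixels), "pose" (4x4, takes a point from camera to world coordinates); the wrist camera has in their place "tool_from_camera" (4x4, takes a point from camera to tool coordinates, whose origin is the TCP and whose axes are the tool frame's). Camera axes: x right, y up, looking along -z (the intrinsics and any distortion apply to the point x, -y, -z); pixel columns grow to the right and rows downward; lengths in m; the calibration is good to about 2 mm. A picture is of the moment at which its call begins: read the wrist's pose just before it. There is no depth.
- close_job(): hands the job in, once; it reports no verdict.
The state is a dict: "time_s": time; "joints": joint angles; "qd": joint speeds; "joint_torque": joint torques, N m; "tcp_pos": TCP position; "eef_rot": TCP orientation; "contact_force": force on the tool from outside, world axes, zero at the start; "moment": the same for the moment, N m; "gripper_width": finger opening in m.
Only numpy, scipy, OpenCV 4.12 (cv2) and the standard library are available. Lean on these libraries where they do the work, as an engineer would, in place of code of your own. Each camera call takes 0.05 s, during which the arm holds its last target.

## Working session

There is one attempt and no reset: what is moved stays moved. The work goes in short steps, Python scripts to look and compute and a shell command to move; the robot and the scene stay as the last step left them, time stands still between calls to the robot, and variables do not carry over. Pictures are saved under pics/ and viewed, and the job is handed in when it is done.

I'll start by reading the state and taking the scene and top pictures.

```bash
ls; mkdir -p pics
python3 - <<'E'
from plant import *
import cv2, numpy as np
s=get_state(); print(s)
for n in ("scene","top","wrist"):
    c=capture(n); cv2.imwrite(f"pics/{n}0.png",c["image"][:,:,::-1])
    print(n,{k:(np.round(v,4).tolist() if hasattr(v,'shape') else v) for k,v in c.items() if k!="image"})
E
```

```text
pics
{'time_s': 0.0, 'joints': array([ 8.57207536e+01,  2.05927886e+01,  6.34169926e-01, -2.03133894e-02,
       -7.01358505e+01, -1.65076551e+01]), 'qd': array([ 0.03248125, -0.09128854, -0.06987798,  0.08481387, -0.12676204,
        0.05479283]), 'joint_torque': array([-9.27269211e-04, -5.82720459e+01,  2.93044746e+01,  6.99720070e+00,
        7.10932160e-03, -1.53370070e-04]), 'tcp_pos': array([0.23939522, 0.63060134, 0.22560981]), 'eef_rot': array([  95.08153813,   89.90361957, -105.71228148]), 'contact_force': array([0.05329026, 0.26923389, 0.05990263]), 'moment': array([-0.02900876,  0.02597349,  0.00120585]), 'gripper_width': 0.08789261669488442}
scene {'fovy': 47.705032342710744, 'cx': 256.0451767423917, 'cy': 185.96774355865657, 'pose': [[-0.1904, -0.8229, 0.5354, 1.3045], [0.9816, -0.1523, 0.115, 0.0455], [-0.0131, 0.5475, 0.8367, 1.2255], [0.0, 0.0, 0.0, 1.0]]}
top {'fovy': 45.89627994697474, 'cx': 257.4696436033727, 'cy': 190.2632142822977, 'pose': [[0.0125, 0.988, -0.1537, 0.3868], [-0.9998, 0.0105, -0.014, -0.118], [-0.0122, 0.1538, 0.988, 1.2149], [0.0, 0.0, 0.0, 1.0]]}
wrist {'fovy': 63.312160975364826, 'cx': 253.17346253674287, 'cy': 191.55131820212966, 'tool_from_camera': [[-0.0004, 0.2721, -0.9623, -0.1588], [1.0, -0.0004, -0.0005, -0.0001], [-0.0006, -0.9623, -0.2721, -0.0747], [0.0, 0.0, 0.0, 1.0]]}
```

View pics/scene0.png

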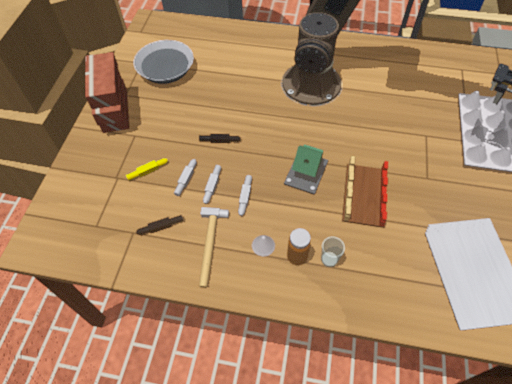

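View pics/top0.png

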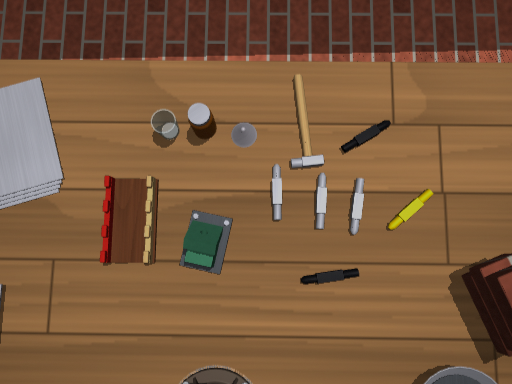

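View pics/wrist0.png

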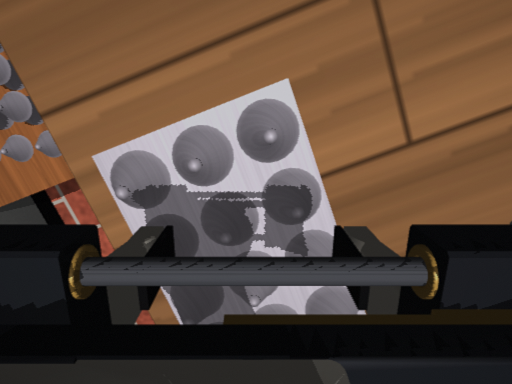

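The scene view shows three silvery punches (centres near 186,177; 212,184; 245,195), the green gauge (307,165) and the rack with its red rail on the right (368,194). In the top view the punches are at (277,192), (321,200) and (357,206), with the gauge at (206,242), the rack at (130,220) and the hammer head at (307,161). Next I'll write ray-casting helpers and enlarge the regions that matter.

```bash
cat > h.py <<'E'
import numpy as np, cv2
from scipy.spatial.transform import Rotation as Ro
def f_of(c): return 192/np.tan(np.radians(c["fovy"])/2)
def ray(c,u,v,T):
    f=f_of(c); d=np.array([(u-c["cx"])/f,-(v-c["cy"])/f,-1.]); return T[:3,3],T[:3,:3]@d
def onz(c,u,v,z,T=None):
    T=c["pose"] if T is None else T
    o,d=ray(c,u,v,T); return o+d*(z-o[2])/d[2]
def proj(c,p,T=None):
    T=c["pose"] if T is None else T
    q=T[:3,:3].T@(np.asarray(p)-T[:3,3]); f=f_of(c); return c["cx"]+f*q[0]/-q[2], c["cy"]-f*q[1]/-q[2]
def two(c1,p1,c2,p2,T1=None,T2=None):
    o1,d1=ray(c1,*p1,c1["pose"] if T1 is None else T1);o2,d2=ray(c2,*p2,c2["pose"] if T2 is None else T2)
    d1/=np.linalg.norm(d1);d2/=np.linalg.norm(d2)
    t=np.linalg.lstsq(np.stack([d1,-d2],1),o2-o1,rcond=None)[0]
    a=o1+t[0]*d1;b=o2+t[1]*d2; return (a+b)/2,np.linalg.norm(a-b)
def Rt(s): return Ro.from_euler('xyz',s["eef_rot"],degrees=True).as_matrix()
def wristT(c,s):
    T=np.eye(4);T[:3,:3]=Rt(s);T[:3,3]=s["tcp_pos"]; return T@c["tool_from_camera"]
E
python3 - <<'E'
import cv2
t=cv2.imread("pics/top0.png"); s=cv2.imread("pics/scene0.png")
cv2.imwrite("pics/t_a.png",cv2.resize(t[150:290,85:245],None,fx=5,fy=4*1.0,interpolation=cv2.INTER_NEAREST)[:600] if 0 else cv2.resize(t[160:280,90:250],None,fx=5,fy=5,interpolation=cv2.INTER_CUBIC))
cv2.imwrite("pics/t_b.png",cv2.resize(t[150:250,250:400],None,fx=5,fy=5,interpolation=cv2.INTER_CUBIC))
cv2.imwrite("pics/s_a.png",cv2.resize(s[130:240,270:400],None,fx=5,fy=5,interpolation=cv2.INTER_CUBIC))
from h import *
from plant import *
st=get_state();print(np.round(Rt(st),3))
E
```

```text
[[-0.    -0.355 -0.935]
 [-0.001 -0.935  0.355]
 [-1.     0.001 -0.   ]]
```

View pics/t_a.png

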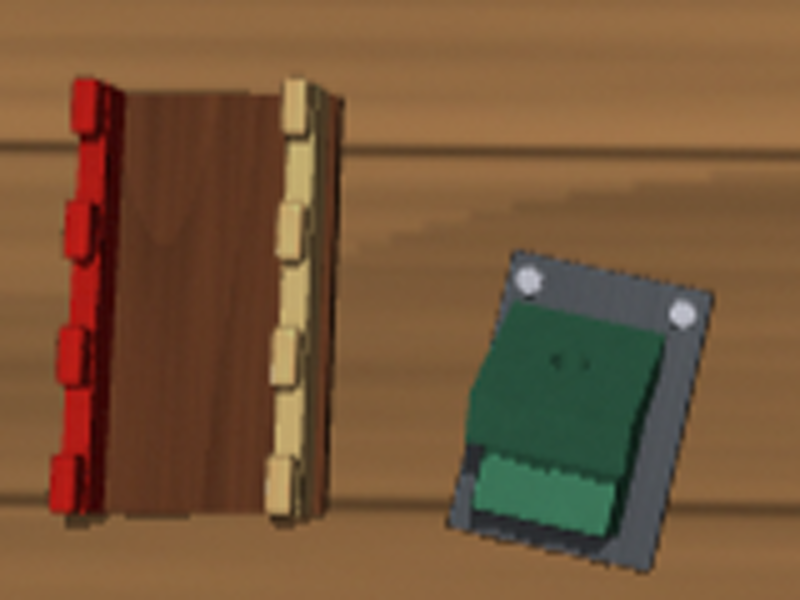

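View pics/t_b.png

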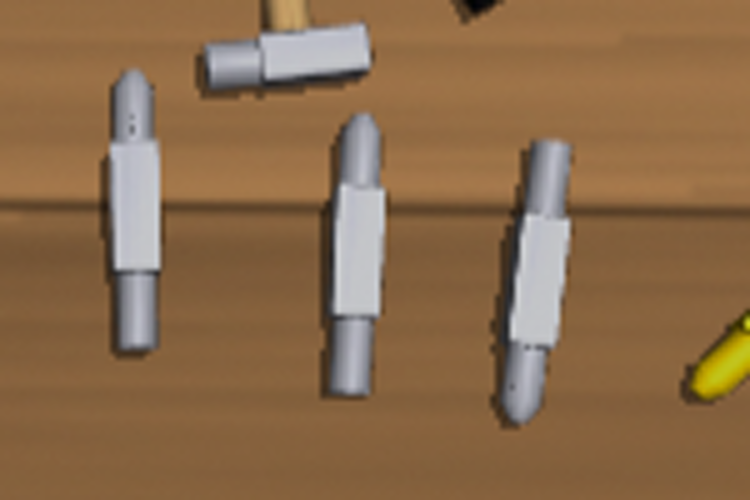

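View pics/s_a.png

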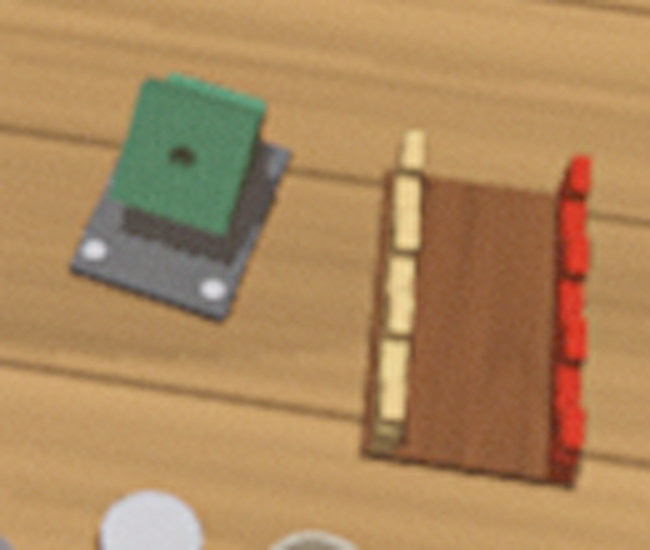

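The top zoom shows the red and light rails and the dark gauge plate, with its slope facing up-right. The noses are visible too: the left two punches look chamfered at their far (upper) end and the third at its near end, which the gauge still has to confirm. Now I'll turn these into positions.

```bash
cat > m1.py <<'E'
from plant import *
from h import *
t=capture("top"); s=capture("scene")
z5=lambda u,v,ox,oy:(ox+u/5-.4,oy+v/5-.4)
# bright low-saturation masks for punches
def blobs(c,roi):
    x0,y0,x1,y1=roi
    hsv=cv2.cvtColor(c["image"],cv2.COLOR_RGB2HSV); m=((hsv[...,1]<60)&(hsv[...,2]>95)).astype(np.uint8)
    mm=np.zeros_like(m); mm[y0:y1,x0:x1]=m[y0:y1,x0:x1]
    cs,_=cv2.findContours(mm,cv2.RETR_EXTERNAL,cv2.CHAIN_APPROX_NONE)
    out=[]
    for k in cs:
        if cv2.contourArea(k)<100: continue
        r=cv2.minAreaRect(k); b=cv2.boxPoints(r)
        e=sorted([( np.linalg.norm(b[i]-b[(i+1)%4]),(b[i]+b[(i+1)%4])/2) for i in range(4)],key=lambda a:a[0])[:2]
        out.append((r,e[0][1],e[1][1]))
    return out
for n,c,roi in(("top",t,(262,160,375,245)),("scene",s,(170,150,260,220))):
    for r,a,b in sorted(blobs(c,roi),key=lambda q:q[0][0][0]):
        A=onz(c,*a,15);A=onz(c,*a,.015);B=onz(c,*b,.015)
        if A[0]>B[0]:A,B=B,A
        d=B-A
        print(n,np.round(r[0],1),np.round(r[1],1),"mid",np.round((A+B)/2,4),"len",round(np.linalg.norm(d),4),"yaw",round(np.degrees(np.arctan2(d[1],d[0])),1))
P=lambda u,v,z:onz(t,*z5(u,v,90,160),z)
rf,rn,wf,wn=[P(*q,.058) for q in((86,80),(66,513),(297,80),(280,516))]
print("rack",rf,rn,wf,wn,"c",(rf+rn+wf+wn)/4, np.linalg.norm(rf-rn),np.linalg.norm(rf-wf),[np.degrees(np.arctan2(*(a-b)[1::-1])) for a,b in((rf,rn),(wf,wn))])
g=[P(*q,.012) for q in((512,250),(712,293),(652,572),(448,527))]
print("gauge corners",np.round(g,4)); ctr=sum(g)/4
gx=(g[0]+g[1]-g[2]-g[3])/2; print("c",ctr,"len",np.linalg.norm(gx),np.linalg.norm(g[0]-g[1]),"yaw",np.degrees(np.arctan2(gx[1],gx[0])))
yx=gx/np.linalg.norm(gx); o=ctr+.02*yx; print("origin from plate",o)
zs=lambda u,v:(270+u/5-.4,130+v/5-.4)
print("mouth top z.09",P(571,362,.09)," scene",onz(s,*zs(182,155),.09), "tri",two(t,z5(571,362,90,160),s,zs(182,155)))
for nm,uv,z in(("jar",(200,110),.13),("tumbler",(164,118),.09),("cone",(245,133),.05),("hammerhead",(307,161),.02)): print(nm,np.round(onz(t,*uv,z),3))
E
python3 m1.py
```

```text
top [276.5 191.5] [55.  9.] mid [ 0.5713 -0.1519  0.015 ] len 0.1489 yaw 0.3
top [307. 163.] [ 6. 32.] mid [ 0.6493 -0.2338  0.015 ] len 0.0863 yaw -89.4
top [321.3 200.5] [ 9.6 55.2] mid [ 0.5484 -0.2713  0.015 ] len 0.1484 yaw -3.1
top [357.4 206. ] [ 9.6 56.4] mid [ 0.5347 -0.3672  0.015 ] len 0.1515 yaw -7.8
scene [184.2 176.1] [ 8.5 40.2] mid [ 0.5329 -0.3678  0.015 ] len 0.1553 yaw -6.9
scene [211.2 183.7] [ 9.2 40.5] mid [ 0.5461 -0.2702  0.015 ] len 0.157 yaw -3.4
scene [214.1 212. ] [28.2  9.5] mid [ 0.6526 -0.2342  0.015 ] len 0.0912 yaw -83.8
scene [244.3 194.7] [ 9.2 41. ] mid [ 0.5683 -0.1522  0.015 ] len 0.1572 yaw -0.2
rack [0.6012443  0.29156542 0.058     ] [0.37837508 0.28749548 0.058     ] [0.60237163 0.18125598 0.058     ] [0.37824384 0.17879218 0.058     ] c [0.49005871 0.23477727 0.058     ] 0.22290637836595592 0.11031519647426251 [np.float64(1.0461936942621208), np.float64(0.6298186588882396)]
gauge corners [[ 0.5198  0.0733  0.012 ]
 [ 0.4979 -0.0341  0.012 ]
 [ 0.3515 -0.0058  0.012 ]
 [ 0.3733  0.1019  0.012 ]]
c [0.43562484 0.03383264 0.012     ] len 0.14918080342779202 0.10963340125654479 yaw -10.98092965336455
origin from plate [0.45525865 0.030023   0.012     ]
mouth top z.09 [0.45565382 0.02969122 0.09      ]  scene [0.45189472 0.03009265 0.09      ] tri (array([0.45529989, 0.02964027, 0.09435156]), np.float64(0.0010481142123493813))
jar [0.757 0.043 0.13 ]
tumbler [0.748 0.142 0.09 ]
cone [ 0.721 -0.066  0.05 ]
hammerhead [ 0.654 -0.233  0.02 ]
```

The measurements agree with each other: punch lengths about 149–151 mm, rail spacing 110 mm, gauge plate 149×110 mm, mouth height 94 mm against the stated 90. The tool always points down, so the 40° has to come from pivoting the punch in a light grip with its far end on the bench. I'll write a small row planner that only prints values.

```bash
cat > plan.py <<'E'
# prints the shifts (tool axes) for a straight move with constant roll; nothing is moved
import sys
from plant import *
from h import *
def plan(tgt,yaw,n,zs=None,dirn=0):
    s=get_state();R=Rt(s);p=s["tcp_pos"]; y0=np.degrees(np.arctan2(R[1,2],R[0,2]))
    dy=(y0-yaw+180)%360-180   # + roll lowers the yaw
    if dirn and np.sign(dy)!=dirn: dy+=360*dirn
    st=np.radians(dy)/n
    print("t",round(s["time_s"],2),"tcp",np.round(p,4),"tilt",np.round(R[:,0],3),"yawz",round(y0,2),"w",round(s["gripper_width"],4),"F",np.round(s["contact_force"],1),"j",np.round(s["joints"],0))
    D=(np.asarray(tgt)-p); ov=[]
    dz=[D[2]/n]*n if zs is None else zs
    for i in range(n):
        a=np.radians(y0)-st*i
        zt=np.array([np.cos(a),np.sin(a)]);yt=np.array([-zt[1],zt[0]])  # y = z x x, x down
        yt=np.array([zt[1]*-1-0,0+zt[0]]); yt=np.cross([zt[0],zt[1],0],[0,0,-1])[:2]
        ov.append([round(-dz[i],3),round(D[:2]@yt/n,3),round(D[:2]@zt/n,3)])
    print("roll/row",round(st,4),"norm",round(max(np.linalg.norm(o) for o in ov),4))
    for k in range(0,n,10): print(ov[k:k+10])
E
python3 -c "
from plan import *
s=get_state();R=Rt(s);print(R[:,1])
plan([.594,-.152,.10],0,20,[0]*10+[-.0127]*10)"
```

```text
[-3.54959044e-01 -9.34881545e-01  7.57731391e-04]
t 0.25 tcp [0.2395 0.6309 0.2261] tilt [-0.    -0.001 -1.   ] yawz 159.21 w 0.0879 F [-0.4  0.8 -0.1] j [ 86.  21.   1.  -0. -70. -17.]
roll/row 0.1389 norm 0.0453
[[0, np.float64(0.03), np.float64(-0.03)], [0, np.float64(0.026), np.float64(-0.034)], [0, np.float64(0.021), np.float64(-0.038)], [0, np.float64(0.015), np.float64(-0.04)], [0, np.float64(0.01), np.float64(-0.042)], [0, np.float64(0.004), np.float64(-0.043)], [0, np.float64(-0.002), np.float64(-0.043)], [0, np.float64(-0.008), np.float64(-0.042)], [0, np.float64(-0.014), np.float64(-0.041)], [0, np.float64(-0.019), np.float64(-0.038)]]
[[0.013, np.float64(-0.024), np.float64(-0.035)], [0.013, np.float64(-0.029), np.float64(-0.032)], [0.013, np.float64(-0.033), np.float64(-0.027)], [0.013, np.float64(-0.037), np.float64(-0.022)], [0.013, np.float64(-0.039), np.float64(-0.017)], [0.013, np.float64(-0.041), np.float64(-0.011)], [0.013, np.float64(-0.043), np.float64(-0.006)], [0.013, np.float64(-0.043), np.float64(0.0)], [0.013, np.float64(-0.043), np.float64(0.006)], [0.013, np.float64(-0.041), np.float64(0.012)]]
```

```bash
python3 -m creep '{"jaw":[-1,-1,-1,-1,-1,-1,-1,-1,-1,-1],"translation":[[0,0.030,-0.030],[0,0.026,-0.034],[0,0.021,-0.038],[0,0.015,-0.040],[0,0.010,-0.042],[0,0.004,-0.043],[0,-0.002,-0.043],[0,-0.008,-0.042],[0,-0.014,-0.041],[0,-0.019,-0.038]],"roll":[0.139,0.139,0.139,0.139,0.139,0.139,0.139,0.139,0.139,0.139]}' 20
python3 -c "
from plan import *
plan([.594,-.152,.10],0,10)"
```

```text
time_s: 1.25
tcp_pos: [0.4159, 0.2378, 0.2269]
eef_rot: [-27.2, 90.0, 52.1]
contact_force: [1.1, 0.2, 0.6]
gripper_width: 0.0878
t 1.25 tcp [0.4159 0.2378 0.2269] tilt [ 0.     0.001 -1.   ] yawz 79.27 w 0.0878 F [1.1 0.2 0.6] j [ 53.   2. -23.   0. -65. -64.]
roll/row 0.1383 norm 0.0452
[[np.float64(0.013), np.float64(-0.025), np.float64(-0.035)], [np.float64(0.013), np.float64(-0.029), np.float64(-0.031)], [np.float64(0.013), np.float64(-0.033), np.float64(-0.027)], [np.float64(0.013), np.float64(-0.037), np.float64(-0.022)], [np.float64(0.013), np.float64(-0.039), np.float64(-0.017)], [np.float64(0.013), np.float64(-0.041), np.float64(-0.011)], [np.float64(0.013), np.float64(-0.043), np.float64(-0.005)], [np.float64(0.013), np.float64(-0.043), np.float64(0.001)], [np.float64(0.013), np.float64(-0.042), np.float64(0.006)], [np.float64(0.013), np.float64(-0.041), np.float64(0.012)]]
```

```bash
python3 -m creep '{"jaw":[-1,-1,-1,-1,-1,-1,-1,-1,-1,-1],"translation":[[0,-0.025,-0.035],[0.009,-0.029,-0.031],[0.013,-0.033,-0.027],[0.013,-0.037,-0.022],[0.015,-0.039,-0.017],[0.015,-0.041,-0.011],[0.015,-0.043,-0.005],[0.015,-0.043,0.001],[0.016,-0.042,0.006],[0.016,-0.041,0.012]],"roll":[0.138,0.138,0.138,0.138,0.138,0.138,0.138,0.138,0.138,0.138]}' 20
cat > wl.py <<'E'
import sys
from plant import *
from h import *
s=get_state(); c=capture("wrist"); cv2.imwrite("pics/%s.png"%sys.argv[1],c["image"][:,:,::-1])
R=Rt(s); print(round(s["time_s"],2),np.round(s["tcp_pos"],4),"yawz",round(np.degrees(np.arctan2(R[1,2],R[0,2])),2),"w",round(s["gripper_width"],4),"F",np.round(s["contact_force"],1),"M",np.round(s["moment"],2))
np.save("pics/%s.npy"%sys.argv[1],wristT(c,s))
E
python3 wl.py w1
```

```text
time_s: 2.25
tcp_pos: [0.5963, -0.1501, 0.0989]
eef_rot: [-0.0, 90.0, 0.1]
contact_force: [1.5, 0.9, 0.3]
gripper_width: 0.0875
2.25 [ 0.5963 -0.1501  0.0989] yawz 0.18 w 0.0875 F [1.5 0.9 0.3] M [ 0.15 -0.3  -0.02]
```

View pics/w1.png

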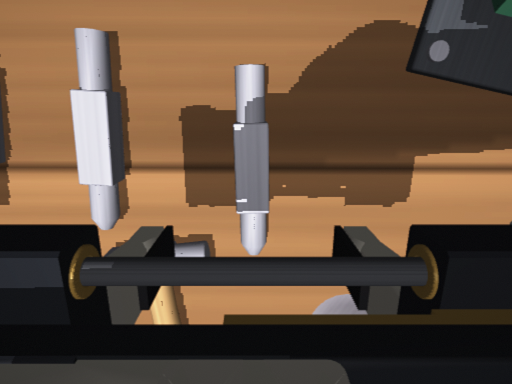

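The wrist view shows punch A with its shank corners at about (234,124), (268,124), (236,212) and (270,212). Its square end is up at (250,67), towards the robot, and the pointed end is at (254,253), away from it. I'll check its centre by casting those rays onto the z = 26 mm plane.

Run:
```python
from plant import *
from h import *
c=capture("wrist");T=np.load("pics/w1.npy")
q=[onz(c,u,v,.026,T) for u,v in((234,124),(268,124),(236,212),(270,212))]
print(np.round(q,4),np.round(sum(q)/4,4)); print(onz(c,250,67,.013,T),onz(c,254,253,.013,T))
from plan import *
plan([.594,-.152,.003],0,10)
```

```text
[[ 0.5386 -0.1647  0.026 ]
 [ 0.5385 -0.1399  0.026 ]
 [ 0.6065 -0.164   0.026 ]
 [ 0.6064 -0.1372  0.026 ]] [ 0.5725 -0.1515  0.026 ]
[ 0.49840656 -0.15322635  0.013     ] [ 0.64864523 -0.14962668  0.013     ]
t 2.35 tcp [ 0.5954 -0.1523  0.0963] tilt [-0.004 -0.    -1.   ] yawz -0.0 w 0.0879 F [-0.2 -1.  -0.8] j [  4.  21. -16.   0. -52. -94.]
roll/row -0.0 norm 0.009
[[np.float64(0.009), np.float64(0.0), np.float64(-0.0)], [np.float64(0.009), np.float64(0.0), np.float64(-0.0)], [np.float64(0.009), np.float64(0.0), np.float64(-0.0)], [np.float64(0.009), np.float64(0.0), np.float64(-0.0)], [np.float64(0.009), np.float64(0.0), np.float64(-0.0)], [np.float64(0.009), np.float64(0.0), np.float64(-0.0)], [np.float64(0.009), np.float64(0.0), np.float64(-0.0)], [np.float64(0.009), np.float64(0.0), np.float64(-0.0)], [np.float64(0.009), np.float64(0.0), np.float64(-0.0)], [np.float64(0.009), np.float64(0.0), np.float64(-0.0)]]
```

```bash
python3 -m creep '{"jaw":[-1,-1,-1,-1,-1,-1,1,1,1,1],"translation":[[0.016,0,0],[0.018,0,0],[0.018,0,0],[0.016,0,0],[0.014,0,0],[0.010,0,0],[0,0,0],[0,0,0],[0,0,0],[0,0,0]],"roll":[0,0,0,0,0,0,0,0,0,0]}' 6
python3 -c "
from plan import *
plan([.594,-.152,.003],0,10)"
```

```text
time_s: 3.35
tcp_pos: [0.5962, -0.1483, 0.0084]
eef_rot: [-0.0, 89.9, 0.5]
contact_force: [0.4, 0.1, 0.0]
gripper_width: 0.0609
t 3.35 tcp [ 0.5962 -0.1483  0.0084] tilt [ 0.001  0.    -1.   ] yawz 0.51 w 0.0609 F [0.4 0.1 0. ] j [  4.  27. -21.   0. -41. -94.]
roll/row 0.0009 norm 0.001
[[np.float64(0.001), np.float64(-0.0), np.float64(-0.0)], [np.float64(0.001), np.float64(-0.0), np.float64(-0.0)], [np.float64(0.001), np.float64(-0.0), np.float64(-0.0)], [np.float64(0.001), np.float64(-0.0), np.float64(-0.0)], [np.float64(0.001), np.float64(-0.0), np.float64(-0.0)], [np.float64(0.001), np.float64(-0.0), np.float64(-0.0)], [np.float64(0.001), np.float64(-0.0), np.float64(-0.0)], [np.float64(0.001), np.float64(-0.0), np.float64(-0.0)], [np.float64(0.001), np.float64(-0.0), np.float64(-0.0)], [np.float64(0.001), np.float64(-0.0), np.float64(-0.0)]]
```

```bash
python3 -m creep '{"jaw":[1,1,1,1,1,1,1,1,1,1],"translation":[[0,0,0],[0,0,0],[0,0,0],[0,0,0],[0,0,0],[0,0,0],[-0.004,0,0],[-0.004,0,-0.001],[-0.004,0,-0.001],[-0.004,0,-0.001]],"roll":[0,0,0,0,0,0,0,0,0,0]}' 6
python3 wl.py w2
```

```text
time_s: 4.35
tcp_pos: [0.5922, -0.1483, 0.0237]
eef_rot: [163.1, 90.0, 163.6]
contact_force: [0.5, 0.0, -3.8]
gripper_width: 0.026
4.35 [ 0.5922 -0.1483  0.0237] yawz 0.49 w 0.026 F [ 0.5  0.  -3.8] M [ 0.04 -0.11 -0.01]
```

View pics/w2.png

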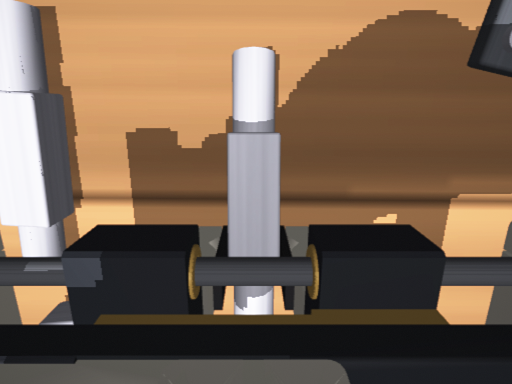

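The force of −3.8 N is about three quarters of the punch's weight, so its near end is still on the bench and it is pivoting in the light grip. I'll carry on round the arc to 40°.

```bash
python3 -m creep '{"jaw":[1,1,1,1,1,1,1,1,1,1],"translation":[[-0.005,0,-0.002],[-0.006,0,-0.002],[-0.005,0,-0.002],[-0.005,0,-0.003],[-0.005,0,-0.003],[-0.005,0,-0.003],[-0.005,0,-0.004],[-0.004,0,-0.004],[-0.004,0,-0.003],[0,0,0]],"roll":[0,0,0,0,0,0,0,0,0,0]}' 6
python3 wl.py w3
python3 - <<'E'
from plant import *; import cv2
c=capture("scene")["image"][:,:,::-1]; cv2.imwrite("pics/s3.png",cv2.resize(c[100:250,150:350],None,fx=4,fy=4,interpolation=cv2.INTER_CUBIC))
E
```

```text
time_s: 5.4
tcp_pos: [0.5664, -0.1486, 0.0682]
eef_rot: [3.8, 90.0, 4.3]
contact_force: [-0.2, -0.2, -4.4]
gripper_width: 0.0258
5.4 [ 0.5664 -0.1486  0.0682] yawz 0.5 w 0.0258 F [-0.2 -0.2 -4.4] M [ 0.04 -0.01  0.05]
```

View pics/w3.png

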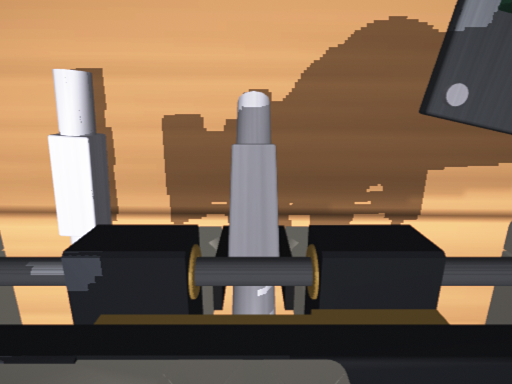

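View pics/s3.png

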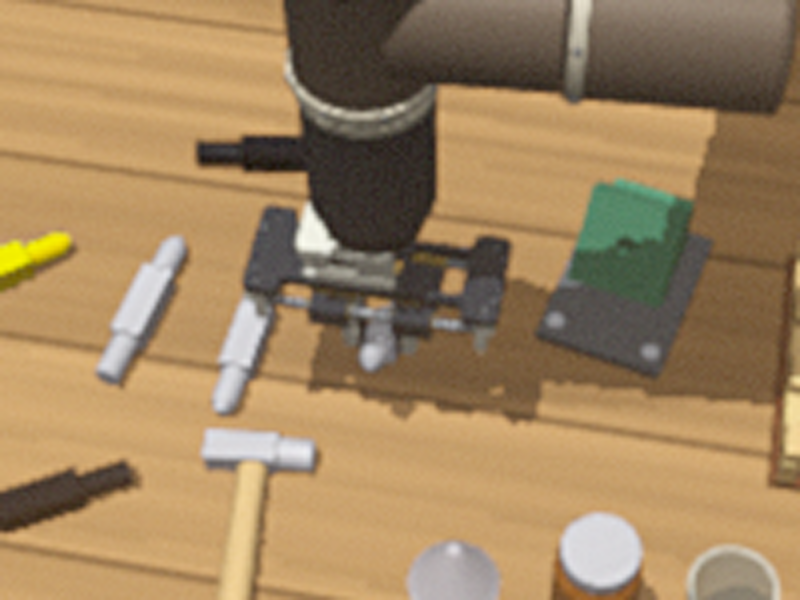

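The wrist view now shows the near end face tilted up (end at 254,92), and the force still shows the tip resting on the bench, so the punch is near 40°. I'll work out the angle and axis offset from the shank edge (232–275, 144) and plan the move to a standoff on the bore axis.

Run:
```python
from plant import *
from h import *
c=capture("wrist"); f=f_of(c)
T=c["tool_from_camera"]
u,v,w=253.5,144,43
D=f*.026/w; p=T[:3,:3]@(D*np.array([(u-c["cx"])/f,-(v-c["cy"])/f,-1]))+T[:3,3]; print("shank edge in tool",np.round(p,4))
# end: round nose, width 34px at its shank side etc
from plan import *
plan([.567,.008,.176],-11,9)
```

```text
shank edge in tool [ 0.0302 -0.0002 -0.0486]
t 5.55 tcp [ 0.5667 -0.1486  0.0676] tilt [ 0. -0. -1.] yawz 0.51 w 0.026 F [-1.3  0.8 -2.5] j [  4.  21. -22.   0. -47. -94.]
roll/row 0.0223 norm 0.021
[[np.float64(-0.012), np.float64(0.017), np.float64(0.0)], [np.float64(-0.012), np.float64(0.017), np.float64(-0.0)], [np.float64(-0.012), np.float64(0.017), np.float64(-0.001)], [np.float64(-0.012), np.float64(0.017), np.float64(-0.001)], [np.float64(-0.012), np.float64(0.017), np.float64(-0.001)], [np.float64(-0.012), np.float64(0.017), np.float64(-0.002)], [np.float64(-0.012), np.float64(0.017), np.float64(-0.002)], [np.float64(-0.012), np.float64(0.017), np.float64(-0.003)], [np.float64(-0.012), np.float64(0.017), np.float64(-0.003)]]
```

```bash
python3 -m creep '{"jaw":[1,1,1,1,1,1,1,1,1,1],"translation":[[0,0,0],[-0.012,0.017,0],[-0.012,0.017,0],[-0.012,0.017,-0.001],[-0.012,0.017,-0.001],[-0.012,0.017,-0.001],[-0.012,0.017,-0.002],[-0.012,0.017,-0.002],[-0.012,0.017,-0.003],[-0.012,0.017,-0.003]],"roll":[0,0.022,0.022,0.022,0.022,0.022,0.022,0.022,0.022,0.022]}' 60
python3 wl.py w4;  python3 - <<'E'
from plant import *; import cv2
c=capture("scene")["image"][:,:,::-1]; cv2.imwrite("pics/s4.png",cv2.resize(c[100:250,220:420],None,fx=4,fy=4,interpolation=cv2.INTER_CUBIC))
E
```

```text
time_s: 6.55
tcp_pos: [0.5656, 0.0059, 0.1755]
eef_rot: [-166.6, 90.0, -177.5]
contact_force: [1.0, 0.4, -4.8]
gripper_width: 0.0253
6.55 [0.5656 0.0059 0.1755] yawz -10.9 w 0.0253 F [ 1.   0.4 -4.8] M [-0.01 -0.36  0.01]
```

View pics/w4.png

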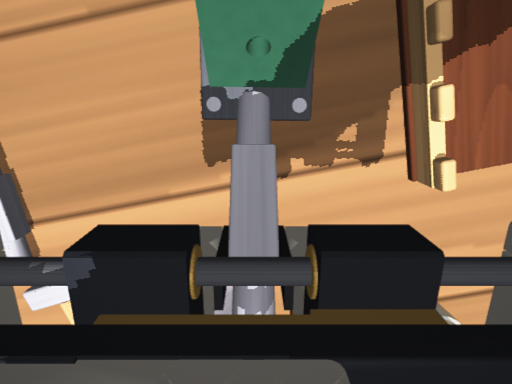

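View pics/s4.png

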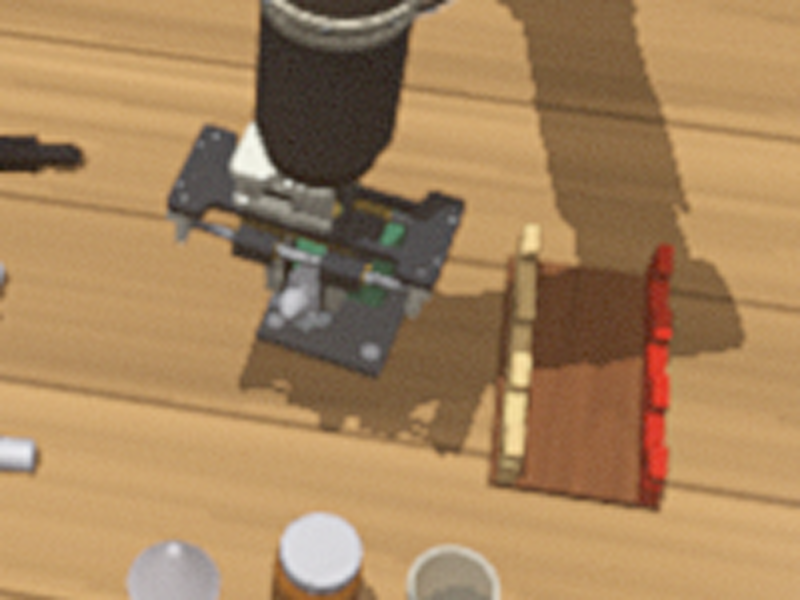

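The wrist view shows the bore at about (259,45) and the punch tip at (254,92), on a line with it. I'll compute the mouth from this view and the move from here.

Run:
```python
from plant import *
from h import *
c=capture("wrist"); T=np.load("pics/w4.npy"); s=get_state(); im=c["image"]
# dark hole centroid
r=im[36:56,243:275].astype(int).sum(2); print(r[::2,::2])
h=onz(c,259,45.5,.09,T); a=onz(c,214,104,.014,T);b=onz(c,300,105,.014,T)
print("mouth",h,"screws",a,b,(a+b)/2,np.linalg.norm(a-b), "screw-line yaw", np.degrees(np.arctan2(*(a-b)[:2]))*1)
Tt=T@np.linalg.inv(c["tool_from_camera"]); print("mouth in tool",np.linalg.inv(Tt)@np.r_[h,1], "tcp now",s["tcp_pos"])
```

```text
[[272 274 276 206 250 263 284 286 288 278 266 275 278 277 275 277]
 [274 276 176 155 212 274 283 287 286 274 259 233 274 279 275 279]
 [278 208 161 229 258 272 284 285 285 276 255 223 202 279 278 277]
 [265 128 171 233 259 274 282 285 283 272 251 226 179 273 278 278]
 [261 145 199 232 258 272 282 286 283 271 254 222 173 222 280 275]
 [258 147 201 234 256 272 283 286 282 273 253 225 174 245 276 272]
 [272 190 198 234 258 274 280 285 282 271 256 224 184 276 276 272]
 [269 251 204 236 257 274 285 288 284 274 257 224 244 280 277 273]
 [270 267 256 240 258 274 285 286 285 274 255 264 283 282 276 278]
 [272 269 272 272 268 278 285 286 282 274 279 283 283 283 281 280]]
mouth [0.45599998 0.03104919 0.09      ] screws [ 0.48785033 -0.01889221  0.014     ] [0.50484636 0.06460405 0.014     ] [0.49634835 0.02285592 0.014     ] 0.08520851170258212 screw-line yaw -168.49437997241046
mouth in tool [ 0.08560899  0.00395639 -0.11225669  1.        ] tcp now [0.56629617 0.00623071 0.17600748]
```

Mouth measured at (0.456, 0.0305), which agrees with the first estimate, and the tilt comes out at about 41° from the tip ray. The tip sits about 5 mm low and 3 mm to one side, so I'll correct that and approach along the bore with a moderate grip.

```bash
python3 -m creep '{"jaw":[1,1,1,1,1,1,1,1,1,1],"translation":[[-0.005,0.003,0],[0.0032,0,-0.0038],[0.0032,0,-0.0038],[0.0032,0,-0.0038],[0.0032,0,-0.0038],[0.0032,0,-0.0038],[0.0032,0,-0.0038],[0.0032,0,-0.0038],[0.0032,0,-0.0038],[0,0,0]],"roll":[0,0,0,0,0,0,0,0,0,0]}' 20
python3 wl.py w5
```

```text
time_s: 7.7
tcp_pos: [0.5357, 0.0139, 0.1545]
eef_rot: [-162.7, 89.9, -173.6]
contact_force: [-0.4, 0.2, -4.4]
gripper_width: 0.0257
7.7 [0.5357 0.0139 0.1545] yawz -10.83 w 0.0257 F [-0.4  0.2 -4.4] M [-0.02 -0.23  0.01]
```

View pics/w5.png

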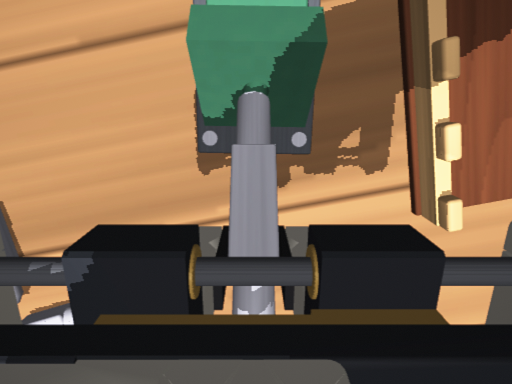

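The hole is now hidden behind the tip at about (254,95), and the plate is centred at column 257. I'll add about 1 mm of tool y and press gently.

```bash
python3 -m creep '{"jaw":[1,1,1,1,1,1,1,1,1,1],"translation":[[0.001,0.001,-0.001],[0.0009,0,-0.0011],[0.0009,0,-0.0011],[0.0009,0,-0.0011],[0.0009,0,-0.0011],[0.0009,0,-0.0011],[0.0009,0,-0.0011],[0,0,0],[0,0,0],[0,0,0]],"roll":[0,0,0,0,0,0,0,0,0,0]}' 20
python3 -c "
from plan import *
plan([.594,-.152,.003],-11,1)"
```

```text
time_s: 8.75
tcp_pos: [0.5298, 0.0163, 0.149]
eef_rot: [10.8, 89.9, 0.0]
contact_force: [1.4, -2.0, -1.9]
gripper_width: 0.0261
t 8.75 tcp [0.5298 0.0163 0.149 ] tilt [ 0.001  0.    -1.   ] yawz -10.83 w 0.0261 F [ 1.4 -2.  -1.9] j [  23.   11.  -24.    0.  -55. -124.]
roll/row 0.003 norm 0.2318
[[np.float64(0.146), np.float64(-0.153), np.float64(0.095)]]
```

The force shifted by about 3 N right where a square end should stop. I'll press 3 mm further to confirm that it stops.

```bash
python3 -m creep '{"jaw":[1,1,1,1,1,1,1,1,1,1],"translation":[[0.0006,0,-0.0008],[0.0006,0,-0.0008],[0.0006,0,-0.0008],[0.0,0,-0.0],[0.0,0,-0.0],[0,0,0],[0,0,0],[0,0,0],[0,0,0],[0,0,0]],"roll":[0,0,0,0,0,0,0,0,0,0]}' 20
python3 wl.py w6
```

```text
time_s: 9.75
tcp_pos: [0.5298, 0.0167, 0.1489]
eef_rot: [8.9, 89.7, -1.8]
contact_force: [6.6, -4.1, 4.4]
gripper_width: 0.026
9.75 [0.5298 0.0167 0.1489] yawz -10.76 w 0.026 F [ 6.6 -4.1  4.4] M [-1.75 -2.51  0.14]
```

View pics/w6.png

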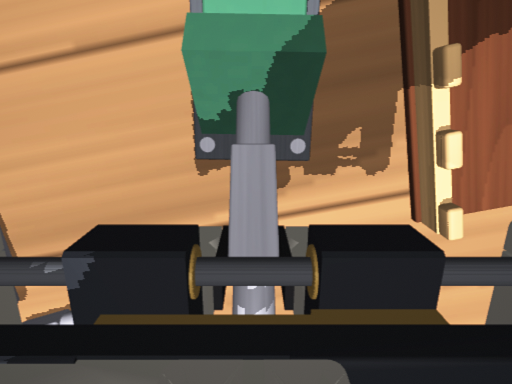

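It stops dead: the TCP stays at the computed 75 mm standoff while the force rises to about 9 N. So this end is **square**, and the chamfer is on the upper end, which agrees with the pictures. I'll back off and swing to the rack place at x = +65, with the upper end towards red.

```bash
python3 - <<'E'
s=open('plan.py').read()
s=s.replace("def plan(tgt,yaw,n,zs=None,dirn=0):","def plan(tgt,yaw,n,zs=None,dirn=0,p0=None,yw=None):").replace("    dy=(y0","    if p0 is not None: p=np.array(p0)\n    if yw is not None: y0=yw\n    dy=(y0",1)
s=s.replace("round(-dz[i],3),round(D[:2]@yt/n,3),round(D[:2]@zt/n,3)","*[float(round(v,3)) for v in(-dz[i],D[:2]@yt/n,D[:2]@zt/n)]")
open('plan.py','w').write(s)
E
python3 -c "
from plan import *
plan([.555,.232,.148],91,12,[.01]*2+[0]*5+[-.01]*5+[0],p0=[.571,.009,.185],yw=-10.8)"
```

```text
t 9.8 tcp [0.571 0.009 0.185] tilt [ 0.006 -0.    -1.   ] yawz -10.8 w 0.0256 F [ 7.5 -4.7  3.7] j [  23.   11.  -24.    0.  -55. -124.]
roll/row -0.1481 norm 0.0216
[[-0.01, 0.018, -0.005], [-0.01, 0.019, -0.002], [0.0, 0.019, 0.001], [0.0, 0.018, 0.003], [0.0, 0.018, 0.006], [0.0, 0.017, 0.009], [0.0, 0.015, 0.011], [0.01, 0.013, 0.013], [0.01, 0.011, 0.015], [0.01, 0.009, 0.016]]
[[0.01, 0.006, 0.017], [0.01, 0.004, 0.018]]
```

```bash
python3 -m creep '{"jaw":[1,1,1,1,1,1,1,1,1,1],"translation":[[-0.012,0,0.014],[-0.012,0,0.014],[-0.012,0,0.014],[-0.010,0.018,-0.005],[-0.010,0.019,-0.002],[0,0.019,0.001],[0,0.018,0.003],[0,0.018,0.006],[0,0.017,0.009],[0,0.015,0.011]],"roll":[0,0,0,-0.148,-0.148,-0.148,-0.148,-0.148,-0.148,-0.148]}' 60
python3 -c "
from plan import *
plan([.555,.232,.150],91,5)"
```

```text
time_s: 10.8
tcp_pos: [0.5574, 0.141, 0.2017]
eef_rot: [137.7, 89.8, -173.4]
contact_force: [0.3, -0.3, -5.2]
gripper_width: 0.0253
t 10.8 tcp [0.5574 0.141  0.2017] tilt [-0.003 -0.    -1.   ] yawz 48.84 w 0.0253 F [ 0.3 -0.3 -5.2] j [ 34.  12. -14.  -0. -64. -75.]
roll/row -0.1472 norm 0.0208
[[0.01, 0.012, 0.013], [0.01, 0.01, 0.015], [0.01, 0.008, 0.016], [0.01, 0.005, 0.017], [0.01, 0.003, 0.018]]
```

```bash
python3 -m creep '{"jaw":[1,1,1,1,1,1,1,1,1,1],"translation":[[0.010,0.012,0.013],[0.010,0.010,0.015],[0.010,0.008,0.016],[0.010,0.005,0.017],[0.010,0.003,0.018],[0.005,0,0],[0.005,0,0],[0.005,0,0],[0.005,0,0],[0,0,0]],"roll":[-0.147,-0.147,-0.147,-0.147,-0.147,0,0,0,0,0]}' 60
python3 wl.py w7
```

```text
time_s: 11.8
tcp_pos: [0.5566, 0.2292, 0.132]
eef_rot: [117.0, 89.9, -152.5]
contact_force: [0.0, -0.1, -5.4]
gripper_width: 0.025
11.8 [0.5566 0.2292 0.132 ] yawz 90.55 w 0.025 F [ 0.  -0.1 -5.4] M [0.16 0.01 0.01]
```

View pics/w7.png

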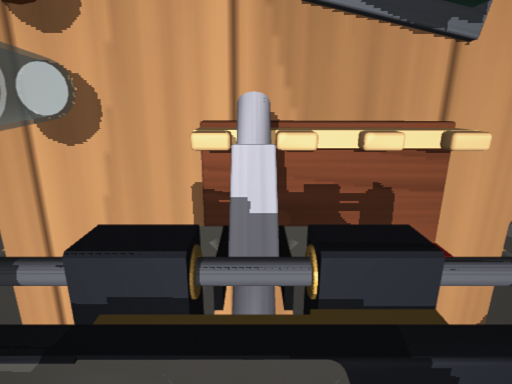

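The punch (column 254) is centred over the far notch, between the teeth edges at columns 231 and 277. I'll check the rail's y position and plan the lowering.

Run:
```python
from plant import *
from h import *
c=capture("wrist"); T=np.load("pics/w7.png".replace("png","npy"))
for u,v in((231,140),(277,140),(318,140),(362,140),(404,140),(447,140),(297,131),(297,150)): print(u,v,np.round(onz(c,u,v,.058,T),4))
s=get_state();print(s["tcp_pos"])
```

```text
231 140 [0.5746 0.1815 0.058 ]
277 140 [0.5404 0.1812 0.058 ]
318 140 [0.51   0.1809 0.058 ]
362 140 [0.4773 0.1806 0.058 ]
404 140 [0.4462 0.1802 0.058 ]
447 140 [0.4142 0.1799 0.058 ]
297 131 [0.5259 0.1745 0.058 ]
297 150 [0.5252 0.1885 0.058 ]
[0.55710467 0.22958276 0.13292042]
```

```bash
python3 -m creep '{"jaw":[1,1,1,1,1,1,1,1,1,1],"translation":[[0.008,0,0.001],[0.009,0,0.001],[0.008,0,0],[0.008,0,0],[0.004,0,0.004],[0.004,0,0.004],[0.004,0,0.004],[0.004,0,0.003],[0.004,0,0.003],[0.004,0,0.002]],"roll":[0,0,0,0,0,0,0,0,0,0]}' 12
python3 wl.py w8
```

```text
time_s: 12.9
tcp_pos: [0.557, 0.2526, 0.0757]
eef_rot: [-44.5, 90.0, 46.1]
contact_force: [-0.4, 0.2, -1.8]
gripper_width: 0.0255
12.9 [0.557  0.2526 0.0757] yawz 90.64 w 0.0255 F [-0.4  0.2 -1.8] M [-0.14  0.19 -0.02]
```

View pics/w8.png

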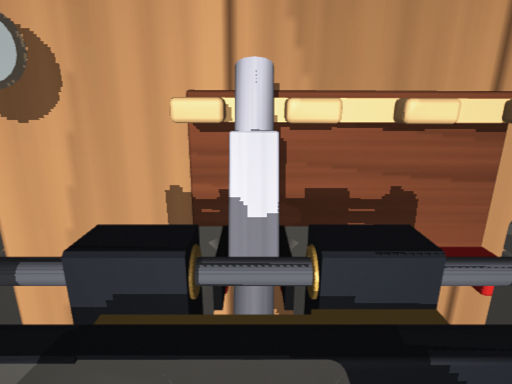

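```bash
python3 -m creep '{"jaw":[1,1,1,1,1,1,1,-0.1,-0.1,-0.1],"translation":[[0.005,0,0.002],[0.005,0,0.002],[0.005,0,0.001],[0.005,0,0.001],[0.005,0,0.001],[0.004,0,0],[0,0,0],[0,0,0],[0,0,0],[0,0,0]],"roll":[0,0,0,0,0,0,0,0,0,0]}' 8
python3 wl.py w9
```

```text
time_s: 13.95
tcp_pos: [0.5567, 0.2588, 0.0467]
eef_rot: [176.2, 90.0, -93.2]
contact_force: [-0.9, 0.4, 0.3]
gripper_width: 0.044
13.95 [0.5567 0.2588 0.0467] yawz 90.62 w 0.044 F [-0.9  0.4  0.3] M [ 0.06 -0.06 -0.01]
```

View pics/w9.png

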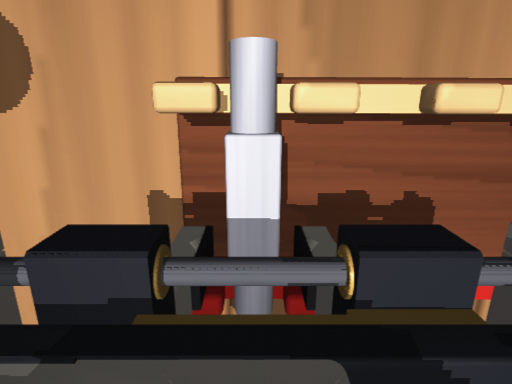

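The punch lies level and in the notch. I'll lift straight up, move to punch B and look there.

```bash
python3 -c "
from plan import *
plan([.573,-.272,.10],-3,13,[0]*8+[-.012]*5,p0=[.5567,.2588,.160])"
```

```text
t 14.0 tcp [0.5567 0.2588 0.16  ] tilt [-0. -0. -1.] yawz 90.62 w 0.0465 F [ 0.6  0.2 -0.1] j [ 43.  24. -19.   0. -46. -43.]
roll/row 0.1257 norm 0.0428
[[0.0, -0.001, -0.041], [0.0, -0.006, -0.04], [0.0, -0.011, -0.039], [0.0, -0.016, -0.038], [0.0, -0.02, -0.035], [0.0, -0.025, -0.033], [0.0, -0.029, -0.029], [0.0, -0.032, -0.025], [0.012, -0.035, -0.021], [0.012, -0.037, -0.017]]
[[0.012, -0.039, -0.012], [0.012, -0.04, -0.007], [0.012, -0.041, -0.002]]
```

```bash
python3 -m creep '{"jaw":[-0.1,-0.1,-0.1,-0.1,-0.3,-0.3,-0.4,-0.4,-0.4,-0.4],"translation":[[-0.030,0,0],[-0.042,0,0],[-0.042,0,0],[0,-0.001,-0.041],[0,-0.006,-0.040],[0,-0.011,-0.039],[0,-0.016,-0.038],[0,-0.020,-0.035],[0,-0.025,-0.033],[0,-0.029,-0.029]],"roll":[0,0,0,0.126,0.126,0.126,0.126,0.126,0.126,0.126]}' 8
python3 -c "
from plan import *
plan([.573,-.272,.095],-3,6)"
```

```text
time_s: 15.0
tcp_pos: [0.5659, -0.0285, 0.161]
eef_rot: [-27.4, 90.0, 12.4]
contact_force: [0.8, -0.8, -0.2]
gripper_width: 0.0612
t 15.0 tcp [ 0.5659 -0.0285  0.161 ] tilt [ 0.  0. -1.] yawz 39.81 w 0.0612 F [ 0.8 -0.8 -0.2] j [ 17.  13. -19.   0. -58. -67.]
roll/row 0.1245 norm 0.0425
[[0.011, -0.032, -0.025], [0.011, -0.035, -0.021], [0.011, -0.037, -0.016], [0.011, -0.039, -0.012], [0.011, -0.04, -0.007], [0.011, -0.041, -0.002]]
```

```bash
python3 -m creep '{"jaw":[-0.4,-0.4,-0.4,-0.4,-0.4,-0.4,-0.4,-0.4,-0.4,-0.4],"translation":[[0.011,-0.032,-0.025],[0.011,-0.035,-0.021],[0.011,-0.037,-0.016],[0.011,-0.039,-0.012],[0.011,-0.040,-0.007],[0.011,-0.041,-0.002],[0.013,0,0],[0.013,0,0],[0,0,0],[0,0,0]],"roll":[0.125,0.125,0.125,0.125,0.124,0.124,0,0,0,0]}' 8
python3 wl.py w10
```

```text
time_s: 16.0
tcp_pos: [0.574, -0.27, 0.0688]
eef_rot: [-173.1, 90.0, -175.7]
contact_force: [-0.3, -0.7, -0.2]
gripper_width: 0.0613
16.0 [ 0.574  -0.27    0.0688] yawz -2.65 w 0.0613 F [-0.3 -0.7 -0.2] M [ 0.04 -0.25 -0.  ]
```

View pics/w10.png

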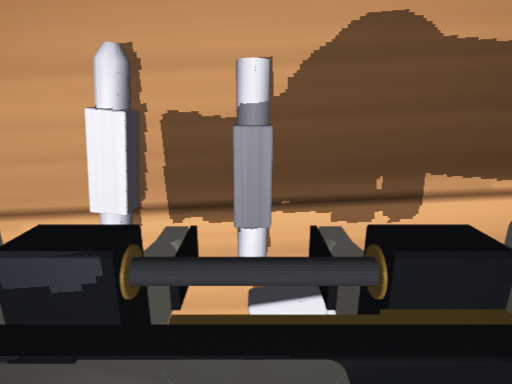

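Run:
```python
from plant import *
from h import *
c=capture("wrist");T=np.load("pics/w10.npy")
q=[onz(c,u,v,.026,T) for u,v in((233,125),(272,125),(234,226),(272,226))]
print(np.round(q,4),np.round(sum(q)/4,4)); print(onz(c,254,58,.013,T))
q=[onz(c,u,v,.026,T) for u,v in((87,108),(139,110),(90,211),(138,212))];print("C",np.round(q,4),onz(c,112,44,.013,T))
s=get_state();print(s["tcp_pos"],s["eef_rot"])
```

```text
[[ 0.5144 -0.2804  0.026 ]
 [ 0.5155 -0.2557  0.026 ]
 [ 0.5831 -0.2841  0.026 ]
 [ 0.5843 -0.2577  0.026 ]] [ 0.5493 -0.2695  0.026 ]
[ 0.47398009 -0.26524297  0.013     ]
C [[ 0.4998 -0.371   0.026 ]
 [ 0.5025 -0.3387  0.026 ]
 [ 0.5676 -0.382   0.026 ]
 [ 0.5698 -0.3492  0.026 ]] [ 0.46168563 -0.35445978  0.013     ]
[ 0.57468215 -0.27005319  0.0696374 ] [-13.46159077  89.93105343 -16.10983005]
```

B's centre is at (0.5493, −0.2695), which makes the grasp offset about 24 mm. I'll descend, close lightly and start lifting.

```bash
python3 -m creep '{"jaw":[-0.4,-0.4,0.2,1,1,1,1,1,1,1],"translation":[[0.016,0,-0.001],[0.017,0,0],[0.016,0,0],[0.013,0,0],[0,0,0],[0,0,0],[0,0,0],[0,0,0],[0,0,0],[-0.003,0,0]],"roll":[0,0,0,0,0,0,0,0,0,0]}' 6
python3 -c "
from plan import *
plan([.594,-.152,.003],-3,1)"
```

```text
time_s: 17.1
tcp_pos: [0.5728, -0.2707, 0.0098]
eef_rot: [92.8, 90.0, 90.1]
contact_force: [0.2, 0.8, -3.7]
gripper_width: 0.0258
t 17.1 tcp [ 0.5728 -0.2707  0.0098] tilt [-0.  0. -1.] yawz -2.78 w 0.0258 F [ 0.2  0.8 -3.7] j [ -8.  29. -18.  -0. -43. -85.]
roll/row 0.0039 norm 0.1211
[[0.007, 0.12, 0.015]]
```

```bash
python3 -m creep '{"jaw":[1,1,1,1,1,1,1,1,1,1],"translation":[[-0.006,0,-0.001],[-0.006,0,-0.001],[-0.006,0,-0.002],[-0.006,0,-0.002],[-0.006,0,-0.003],[-0.006,0,-0.003],[-0.006,0,-0.004],[-0.005,0,-0.004],[-0.005,0,-0.005],[-0.004,0,-0.004]],"roll":[0,0,0,0,0,0,0,0,0,0]}' 6
python3 wl.py w11; python3 -c "
from plan import *
plan([.567,.008,.181],-11.2,9)"
```

```text
time_s: 18.1
tcp_pos: [0.5438, -0.2695, 0.0664]
eef_rot: [-9.3, 90.0, -12.0]
contact_force: [1.2, -0.0, -4.7]
gripper_width: 0.0259
18.1 [ 0.5438 -0.2695  0.0664] yawz -2.76 w 0.0259 F [ 1.2 -0.  -4.7] M [ 0.   -0.43  0.01]
t 18.15 tcp [ 0.5434 -0.2695  0.0669] tilt [ 0.001 -0.    -1.   ] yawz -2.77 w 0.0258 F [-0.7 -0.5 -4.9] j [ -8.  22. -19.   0. -48. -85.]
roll/row 0.0164 norm 0.0337
[[-0.013, 0.031, 0.001], [-0.013, 0.031, 0.001], [-0.013, 0.031, 0.0], [-0.013, 0.031, -0.0], [-0.013, 0.031, -0.001], [-0.013, 0.031, -0.001], [-0.013, 0.031, -0.002], [-0.013, 0.031, -0.002], [-0.013, 0.031, -0.003]]
```

View pics/w11.png

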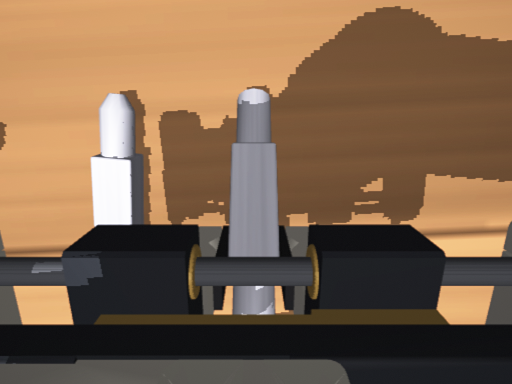

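The punch is tilted again (tip at 254,90). The contact pose for the first punch is known, so I'll go straight to a standoff 35 mm out along the bore.

```bash
python3 -c "
from plan import *
plan([.557,.0115,.172],-11.2,9)"
```

```text
t 18.15 tcp [ 0.5434 -0.2695  0.0669] tilt [ 0.001 -0.    -1.   ] yawz -2.77 w 0.0258 F [-0.7 -0.5 -4.9] j [ -8.  22. -19.   0. -48. -85.]
roll/row 0.0164 norm 0.0335
[[-0.012, 0.031, 0.0], [-0.012, 0.031, -0.001], [-0.012, 0.031, -0.001], [-0.012, 0.031, -0.002], [-0.012, 0.031, -0.002], [-0.012, 0.031, -0.003], [-0.012, 0.031, -0.003], [-0.012, 0.031, -0.004], [-0.012, 0.031, -0.004]]
```

```bash
python3 -m creep '{"jaw":[1,1,1,1,1,1,1,1,1,1],"translation":[[0,0,0],[-0.014,0.031,0],[-0.014,0.031,-0.001],[-0.014,0.031,-0.001],[-0.013,0.031,-0.002],[-0.013,0.031,-0.002],[-0.013,0.031,-0.003],[-0.012,0.031,-0.003],[-0.010,0.031,-0.004],[-0.002,0.031,-0.004]],"roll":[0,0.0164,0.0164,0.0164,0.0164,0.0164,0.0164,0.0164,0.0164,0.0164]}' 60
python3 wl.py w12
```

```text
time_s: 19.15
tcp_pos: [0.5562, 0.0117, 0.1718]
eef_rot: [26.3, 89.9, 15.1]
contact_force: [0.8, -0.1, -4.6]
gripper_width: 0.0251
19.15 [0.5562 0.0117 0.1718] yawz -11.25 w 0.0251 F [ 0.8 -0.1 -4.6] M [ 0.03 -0.39 -0.01]
```

View pics/w12.png

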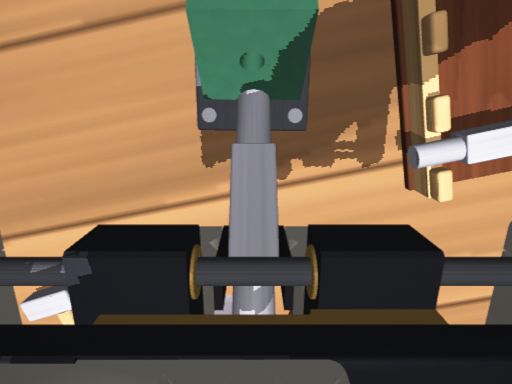

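The bore (252,61) and tip (254,90) are aligned, so I'll approach along the bore.

```bash
python3 -m creep '{"jaw":[1,1,1,1,1,1,1,1,1,1],"translation":[[0.0032,0,-0.0038],[0.0032,0,-0.0038],[0.0032,0,-0.0038],[0.0032,0,-0.0038],[0.0032,0,-0.0038],[0.0032,0,-0.0038],[0.001,0,-0.0012],[0.001,0,-0.0012],[0.0008,0,-0.001],[0.0008,0,-0.001]],"roll":[0,0,0,0,0,0,0,0,0,0]}' 20
python3 -c "
from plan import *
plan([.594,-.152,.003],-11,1)"
```

```text
time_s: 20.2
tcp_pos: [0.5303, 0.0156, 0.1487]
eef_rot: [10.0, 89.9, -1.2]
contact_force: [2.7, -1.6, -1.1]
gripper_width: 0.0259
t 20.2 tcp [0.5303 0.0156 0.1487] tilt [ 0.002 -0.    -1.   ] yawz -11.19 w 0.0259 F [ 2.7 -1.6 -1.1] j [  23.   11.  -24.    0.  -55. -124.]
roll/row -0.0033 norm 0.2312
[[0.146, -0.152, 0.095]]
```

Contact comes at the same place as the square end did. I'll press 3 mm more to make sure it stops.

```bash
python3 -m creep '{"jaw":[1,1,1,1,1,1,1,1,1,1],"translation":[[0.0006,0,-0.0008],[0.0006,0,-0.0008],[0.0006,0,-0.0008],[0,0,0],[0,0,0],[0,0,0],[-0.0120,0,0.0140],[-0.0120,0,0.0140],[-0.0120,0,0.0140],[-0.012,0,0]],"roll":[0,0,0,0,0,0,0,0,0,0]}' 30
python3 -c "
from plan import *
plan([.4925,.232,.148],91,12,[.01]*1+[0]*6+[-.01]*5+[0])"
```

```text
time_s: 21.2
tcp_pos: [0.5687, 0.0077, 0.1939]
eef_rot: [-161.9, 89.9, -173.1]
contact_force: [-0.4, -1.0, -5.7]
gripper_width: 0.0256
t 21.2 tcp [0.5687 0.0077 0.1939] tilt [-0.001 -0.    -1.   ] yawz -11.26 w 0.0256 F [-0.4 -1.  -5.7] j [  20.   12.  -16.   -0.  -62. -122.]
roll/row -0.1487 norm 0.0225
[[-0.01, 0.017, -0.01], [0.0, 0.018, -0.007], [0.0, 0.019, -0.004], [0.0, 0.02, -0.002], [0.0, 0.02, 0.001], [0.0, 0.019, 0.004], [0.0, 0.018, 0.007], [0.01, 0.017, 0.01], [0.01, 0.016, 0.012], [0.01, 0.014, 0.014]]
[[0.01, 0.011, 0.016], [0.01, 0.009, 0.018]]
```

Contact at the same standoff as punch A means B's tested end is **square** too: a chamfer would have gone 7 mm further. Its chamfer is therefore on the upper end. Next is the middle place, again with the upper end to red.

```bash
python3 -m creep '{"jaw":[1,1,1,1,1,1,1,1,1,1],"translation":[[-0.010,0.017,-0.010],[0,0.018,-0.007],[0,0.019,-0.004],[0,0.020,-0.002],[0,0.020,0.001],[0,0.019,0.004],[0,0.018,0.007],[0.010,0.017,0.010],[0.010,0.016,0.012],[0.010,0.014,0.014]],"roll":[-0.1485,-0.1485,-0.1485,-0.1485,-0.1485,-0.1485,-0.1485,-0.1485,-0.1485,-0.1485]}' 60
python3 -c "
from plan import *
plan([.4935,.2325,.150],91,3)"
```

```text
time_s: 22.2
tcp_pos: [0.502, 0.1942, 0.1736]
eef_rot: [107.6, 89.9, -178.2]
contact_force: [0.5, 0.6, -5.1]
gripper_width: 0.0254
t 22.2 tcp [0.502  0.1942 0.1736] tilt [-0.001 -0.    -1.   ] yawz 74.2 w 0.0254 F [ 0.5  0.6 -5.1] j [ 42.  10. -21.  -0. -59. -58.]
roll/row -0.0977 norm 0.0158
[[0.008, 0.006, 0.012], [0.008, 0.005, 0.012], [0.008, 0.004, 0.013]]
```

```bash
python3 -m creep '{"jaw":[1,1,1,1,1,1,1,1,1,1],"translation":[[0.008,0.006,0.012],[0.008,0.005,0.012],[0.008,0.004,0.013],[0.006,0,0],[0.006,0,0],[0.006,0,0],[0,0,0],[0,0,0],[0,0,0],[0,0,0]],"roll":[-0.098,-0.098,-0.097,0,0,0,0,0,0,0]}' 60
python3 wl.py w13
```

```text
time_s: 23.2
tcp_pos: [0.4955, 0.2329, 0.1325]
eef_rot: [-47.6, 90.0, 43.0]
contact_force: [0.3, 0.5, -4.5]
gripper_width: 0.0255
23.2 [0.4955 0.2329 0.1325] yawz 90.63 w 0.0255 F [ 0.3  0.5 -4.5] M [ 0.1  -0.03 -0.06]
```

View pics/w13.png

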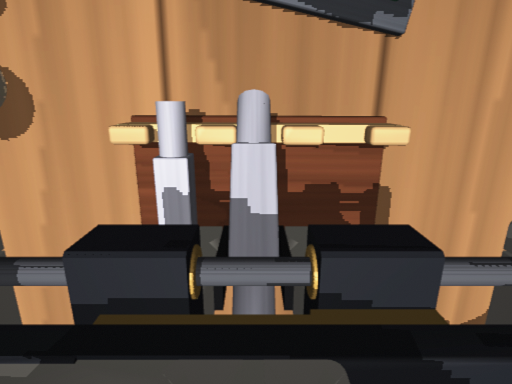

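The middle notch spans columns 237–282 (centre 259) and the punch is at 254, so it needs about +3 to 4 mm of tool y. I'll check that and A's seating.

Run:
```python
from plant import *
from h import *
c=capture("wrist"); T=np.load("pics/w13.npy")
for u,v in((151,135),(196,135),(237,135),(282,135),(322,135),(368,135)): print(u,v,np.round(onz(c,u,v,.058,T),4))
print("A end",onz(c,171,102,.051,T),"A shank edge",onz(c,156,154,.064,T),onz(c,195,154,.064,T))
s=get_state();print(s["tcp_pos"])
```

```text
151 135 [0.573  0.1824 0.058 ]
196 135 [0.5397 0.182  0.058 ]
237 135 [0.5093 0.1817 0.058 ]
282 135 [0.476  0.1813 0.058 ]
322 135 [0.4464 0.181  0.058 ]
368 135 [0.4123 0.1806 0.058 ]
A end [0.55854045 0.15873914 0.051     ] A shank edge [0.56845186 0.19556909 0.064     ] [0.53983799 0.19523572 0.064     ]
[0.4954648  0.23291415 0.13244408]
```

```bash
python3 -m creep '{"jaw":[1,1,1,1,1,1,1,1,1,1],"translation":[[0.008,0.003,-0.001],[0.009,0,0],[0.008,0,0],[0.008,0,0],[0.004,0,0.004],[0.004,0,0.004],[0.004,0,0.004],[0.004,0,0.003],[0.004,0,0.003],[0.004,0,0.002]],"roll":[0,0,0,0,0,0,0,0,0,0]}' 12
python3 -m creep '{"jaw":[1,1,1,1,1,1,1,-0.05,-0.05,-0.05],"translation":[[0.005,0,0.002],[0.005,0,0.002],[0.005,0,0.001],[0.005,0,0.001],[0.005,0,0.001],[0.004,0,0],[0,0,0],[0,0,0],[0,0,0],[0,0,0]],"roll":[0,0,0,0,0,0,0,0,0,0]}' 8
python3 wl.py w14
```

```text
time_s: 24.3
tcp_pos: [0.4923, 0.2525, 0.0751]
eef_rot: [-42.9, 90.0, 47.7]
contact_force: [-0.8, -0.3, -2.3]
gripper_width: 0.0256
time_s: 25.3
tcp_pos: [0.4921, 0.2587, 0.0461]
eef_rot: [-171.2, 90.0, -80.5]
contact_force: [0.5, -0.7, 0.7]
gripper_width: 0.0434
25.3 [0.4921 0.2587 0.0461] yawz 90.65 w 0.0434 F [ 0.5 -0.7  0.7] M [ 0.03 -0.05  0.03]
```

View pics/w14.png

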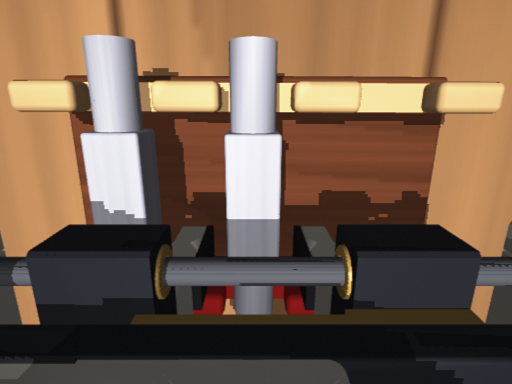

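Both punches lie level in their notches. The third looks chamfered at its near end, so I'll feel that same end. I'm lifting out and moving to C.

```bash
python3 -c "
from plan import *
plan([.559,-.369,.095],-7.5,15,[0]*9+[-.011]*6,p0=[.4921,.2587,.160])"
```

```text
t 25.35 tcp [0.4921 0.2587 0.16  ] tilt [ 0. -0. -1.] yawz 90.65 w 0.0446 F [-0.2 -0.4 -0.8] j [ 48.  20. -27.   0. -43. -47.]
roll/row 0.1142 norm 0.0438
[[0.0, -0.004, -0.042], [0.0, -0.009, -0.041], [0.0, -0.013, -0.04], [0.0, -0.018, -0.038], [0.0, -0.022, -0.036], [0.0, -0.026, -0.033], [0.0, -0.03, -0.03], [0.0, -0.033, -0.026], [0.0, -0.036, -0.022], [0.011, -0.038, -0.018]]
[[0.011, -0.04, -0.014], [0.011, -0.041, -0.009], [0.011, -0.042, -0.004], [0.011, -0.042, 0.0], [0.011, -0.042, 0.005]]
```

```bash
python3 -m creep '{"jaw":[-0.05,-0.05,-0.05,-0.1,-0.3,-0.3,-0.4,-0.4,-0.4,-0.4],"translation":[[-0.030,0,0],[-0.042,0,0],[-0.042,0,0],[0,-0.004,-0.042],[0,-0.009,-0.041],[0,-0.013,-0.040],[0,-0.018,-0.038],[0,-0.022,-0.036],[0,-0.026,-0.033],[0,-0.030,-0.030]],"roll":[0,0,0,0.114,0.114,0.114,0.114,0.114,0.114,0.114]}' 8
python3 -c "
from plan import *
plan([.559,-.369,.070],-7.5,8)"
```

```text
time_s: 26.35
tcp_pos: [0.5237, -0.036, 0.1604]
eef_rot: [-32.9, 90.0, 11.8]
contact_force: [0.5, 1.1, -0.1]
gripper_width: 0.0611
t 26.35 tcp [ 0.5237 -0.036   0.1604] tilt [ 0.001  0.    -1.   ] yawz 44.68 w 0.0611 F [ 0.5  1.1 -0.1] j [ 18.  10. -24.   0. -57. -63.]
roll/row 0.1138 norm 0.0438
[[0.011, -0.033, -0.026], [0.011, -0.035, -0.022], [0.011, -0.038, -0.018], [0.011, -0.04, -0.014], [0.011, -0.041, -0.009], [0.011, -0.042, -0.004], [0.011, -0.042, 0.0], [0.011, -0.042, 0.005]]
```

```bash
python3 -m creep '{"jaw":[-0.4,-0.4,-0.4,-0.4,-0.4,-0.4,-0.4,-0.4,-0.4,-0.4],"translation":[[0.011,-0.033,-0.026],[0.011,-0.035,-0.022],[0.011,-0.038,-0.018],[0.011,-0.040,-0.014],[0.011,-0.041,-0.009],[0.011,-0.042,-0.004],[0.011,-0.042,0],[0.011,-0.042,0.005],[0,0,0],[0,0,0]],"roll":[0.114,0.114,0.114,0.114,0.114,0.114,0.113,0.113,0,0]}' 8
python3 wl.py w15
```

```text
time_s: 27.35
tcp_pos: [0.5598, -0.3695, 0.0709]
eef_rot: [168.1, 89.9, 160.8]
contact_force: [0.1, 0.1, 0.9]
gripper_width: 0.0612
27.35 [ 0.5598 -0.3695  0.0709] yawz -7.31 w 0.0612 F [0.1 0.1 0.9] M [ 0.05 -0.21  0.02]
```

View pics/w15.png

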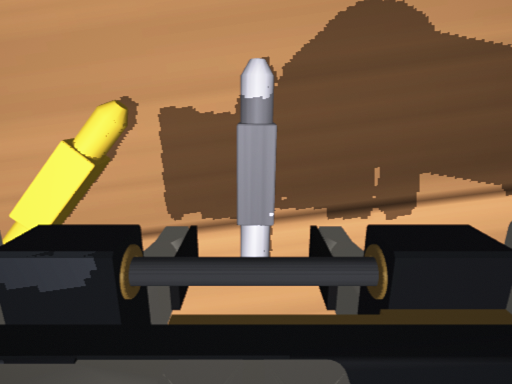

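Punch C's tapered nose is clearly at the top (258,60). Its shank corners are at (237,124), (276,124), (238,224) and (275,224).

Run:
```python
from plant import *
from h import *
c=capture("wrist");T=np.load("pics/w15.npy")
q=[onz(c,u,v,.026,T) for u,v in((237,124),(276,124),(238,224),(275,224))]
m=sum(q)/4;print(np.round(q,4),np.round(m,4)); s=get_state();print(s["tcp_pos"]); Tt=T@np.linalg.inv(c["tool_from_camera"]);print("mid in tool",np.linalg.inv(Tt)@np.r_[m,1],"end",onz(c,258,58,.013,T))
```

```text
[[ 0.4994 -0.3724  0.026 ]
 [ 0.5026 -0.3477  0.026 ]
 [ 0.5674 -0.3814  0.026 ]
 [ 0.5707 -0.3557  0.026 ]] [ 0.535  -0.3643  0.026 ]
[ 0.56067921 -0.36804476  0.0722125 ]
mid in tool [ 0.04499471  0.00198503 -0.02519932  1.        ] end [ 0.46052516 -0.35389544  0.013     ]
```

```bash
python3 -m creep '{"jaw":[-0.4,-0.4,0.2,1,1,1,1,1,1,1],"translation":[[0.017,0.002,-0.001],[0.017,0,0],[0.016,0,0],[0.014,0,0],[0,0,0],[0,0,0],[0,0,0],[0,0,0],[0,0,0],[-0.003,0,0]],"roll":[0,0,0,0,0,0,0,0,0,0]}' 6
python3 -m creep '{"jaw":[1,1,1,1,1,1,1,1,1,1],"translation":[[-0.006,0,-0.001],[-0.006,0,-0.001],[-0.006,0,-0.002],[-0.006,0,-0.002],[-0.006,0,-0.003],[-0.006,0,-0.003],[-0.006,0,-0.004],[-0.005,0,-0.004],[-0.005,0,-0.005],[-0.004,0,-0.004]],"roll":[0,0,0,0,0,0,0,0,0,0]}' 6
python3 wl.py w16; python3 -c "
from plan import *
plan([.557,.0115,.172],-11.2,11)"
```

```text
time_s: 28.45
tcp_pos: [0.5599, -0.3663, 0.0111]
eef_rot: [123.6, 90.0, 116.4]
contact_force: [0.6, -2.3, -4.9]
gripper_width: 0.0257
time_s: 29.45
tcp_pos: [0.5313, -0.3629, 0.068]
eef_rot: [-14.3, 89.9, -21.5]
contact_force: [1.1, 0.2, -3.8]
gripper_width: 0.026
29.45 [ 0.5313 -0.3629  0.068 ] yawz -7.2 w 0.026 F [ 1.1  0.2 -3.8] M [ 0.04 -0.59  0.01]
t 29.5 tcp [ 0.5309 -0.3628  0.0685] tilt [ 0.001 -0.    -1.   ] yawz -7.21 w 0.026 F [-0.3 -0.1 -4.8] j [-17.  25. -14.   0. -50. -80.]
roll/row 0.0063 norm 0.0354
[[-0.009, 0.034, -0.002], [-0.009, 0.034, -0.002], [-0.009, 0.034, -0.002], [-0.009, 0.034, -0.003], [-0.009, 0.034, -0.003], [-0.009, 0.034, -0.003], [-0.009, 0.034, -0.003], [-0.009, 0.034, -0.003], [-0.009, 0.034, -0.004], [-0.009, 0.034, -0.004]]
[[-0.009, 0.034, -0.004]]
```

View pics/w16.png

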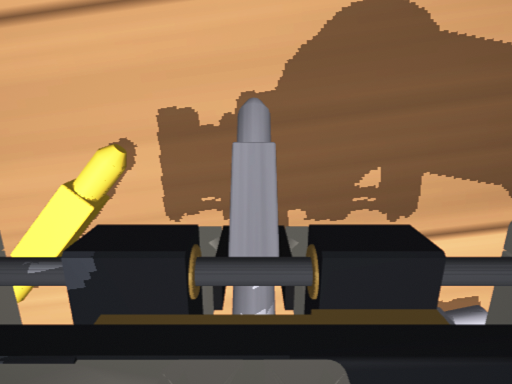

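The tip ray gives about 41° for C. I'll tighten the grip and go to the same standoff.

```bash
python3 -c "
from plan import *
plan([.557,.0115,.172],-11.2,9)"
```

```text
t 29.5 tcp [ 0.5309 -0.3628  0.0685] tilt [ 0.001 -0.    -1.   ] yawz -7.21 w 0.026 F [-0.3 -0.1 -4.8] j [-17.  25. -14.   0. -50. -80.]
roll/row 0.0077 norm 0.0436
[[-0.011, 0.042, -0.002], [-0.011, 0.042, -0.003], [-0.011, 0.042, -0.003], [-0.011, 0.042, -0.003], [-0.011, 0.042, -0.004], [-0.011, 0.042, -0.004], [-0.011, 0.041, -0.004], [-0.011, 0.041, -0.005], [-0.011, 0.041, -0.005]]
```

```bash
python3 -m creep '{"jaw":[1,1,1,1,1,1,1,1,1,1],"translation":[[0,0,0],[-0.016,0.042,-0.002],[-0.014,0.042,-0.003],[-0.014,0.042,-0.003],[-0.014,0.042,-0.003],[-0.014,0.042,-0.004],[-0.013,0.042,-0.004],[-0.010,0.041,-0.004],[-0.007,0.041,-0.005],[-0.001,0.041,-0.005]],"roll":[0,0.0077,0.0077,0.0077,0.0077,0.0077,0.0077,0.0077,0.0077,0.0077]}' 60
python3 wl.py w17
```

```text
time_s: 30.5
tcp_pos: [0.5572, 0.0147, 0.1709]
eef_rot: [29.7, 89.9, 18.5]
contact_force: [1.3, 0.3, -6.4]
gripper_width: 0.0256
30.5 [0.5572 0.0147 0.1709] yawz -11.19 w 0.0256 F [ 1.3  0.3 -6.4] M [ 0.01 -0.49 -0.04]
```

View pics/w17.png

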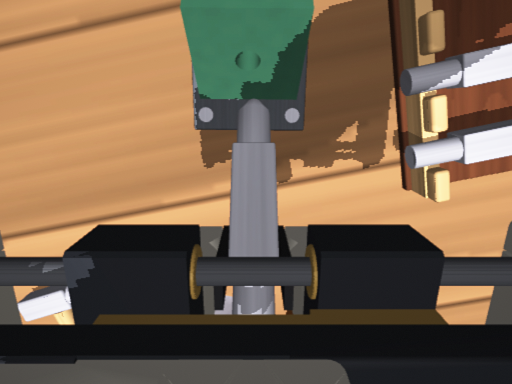

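The bore is at column 248 and the tip at 254, so I need about −3.5 mm of tool y. Then I'll approach to just short of the square-end contact.

```bash
python3 -m creep '{"jaw":[1,1,1,1,1,1,1,1,1,1],"translation":[[0.002,-0.0035,-0.0038],[0.0030,0,-0.0038],[0.0032,0,-0.0038],[0.0032,0,-0.0038],[0.0032,0,-0.0038],[0.0032,0,-0.0038],[0.001,0,-0.0012],[0.001,0,-0.0012],[0.0008,0,-0.001],[0.0008,0,-0.001]],"roll":[0,0,0,0,0,0,0,0,0,0]}' 20
python3 wl.py w18
```

```text
time_s: 31.55
tcp_pos: [0.5316, 0.0148, 0.15]
eef_rot: [8.6, 89.8, -2.6]
contact_force: [4.6, -2.4, 0.5]
gripper_width: 0.0259
31.55 [0.5316 0.0148 0.15  ] yawz -11.12 w 0.0259 F [ 4.6 -2.4  0.5] M [-1.17 -2.03  0.09]
```

View pics/w18.png

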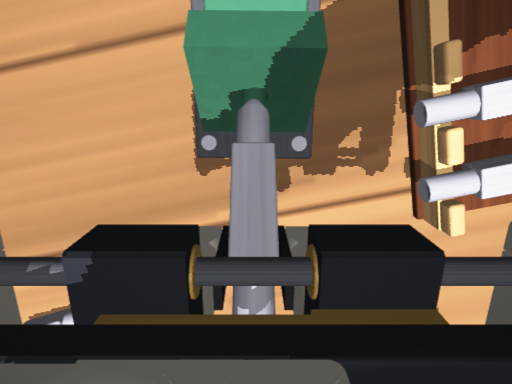

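Contact comes early and the bore's edge shows just above the tip, so the tip has probably landed below or beside the hole. I'll zoom in.

```bash
python3 -c "
import cv2
a=cv2.imread('pics/w18.png')[70:150,205:310];cv2.imwrite('pics/w18z.png',cv2.resize(cv2.convertScaleAbs(a,alpha=1.8),None,fx=7,fy=7,interpolation=cv2.INTER_CUBIC))"
```

```text
(no output)
```

View pics/w18z.png

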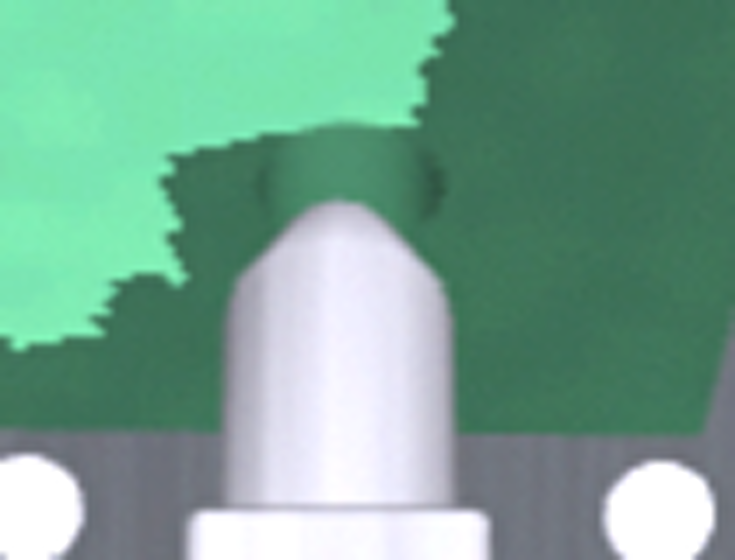

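The hole spans zoom columns 260–440 with its top at row 125, while the tip's upper edge is at row 200. The tip is therefore about 5–7 mm low on the slope. Before correcting, I'll check how A stood in its pressing picture, w6.

Run:
```python
import cv2
from plant import *
from h import *
a=cv2.imread('pics/w6.png')[70:150,205:310];cv2.imwrite('pics/w6z.png',cv2.resize(cv2.convertScaleAbs(a,alpha=1.8),None,fx=7,fy=7,interpolation=cv2.INTER_CUBIC))
c=capture("wrist")
yaw=np.radians(-11.2);gx=np.array([np.cos(yaw),np.sin(yaw),0]);n=np.cos(np.radians(40))*gx+np.array([0,0,np.sin(np.radians(40))]);up=-np.sin(np.radians(40))*gx+np.array([0,0,np.cos(np.radians(40))]);y=np.cross([0,0,1],gx)
for k in("w4","w6","w12","w17","w18"):
    T=np.load(f"pics/{k}.npy")
    out=[]
    for m in([.456,.0303,.09],):
        m=np.array(m)
        out=[np.round(proj(c,m+d,T),1) for d in(0*up,.009*up,-.009*up,.009*y,-.009*y,.011*up)]
    print(k,out)
```

```text
w4 [array([258. ,  45.7]), array([258.2,  34.9]), array([257.8,  55.8]), array([270.5,  45.8]), array([245.5,  45.6]), array([258.3,  32.3])]
w6 [array([252.8,  98.4]), array([252.9,  88.9]), array([252.7, 107.2]), array([266.3,  98.5]), array([239.3,  98.3]), array([252.9,  86.7])]
w12 [array([251.7,  60.1]), array([251.6,  49.7]), array([251.7,  69.7]), array([264.2,  60.1]), array([239.1,  60.1]), array([251.6,  47.3])]
w17 [array([247.3,  59.4]), array([247.1,  49. ]), array([247.5,  69.1]), array([260. ,  59.4]), array([234.7,  59.4]), array([247.1,  46.5])]
w18 [array([254.4,  95.3]), array([254.5,  85.7]), array([254.3, 104.2]), array([267.8,  95.3]), array([241. ,  95.2]), array([254.5,  83.4])]
```

View pics/w6z.png

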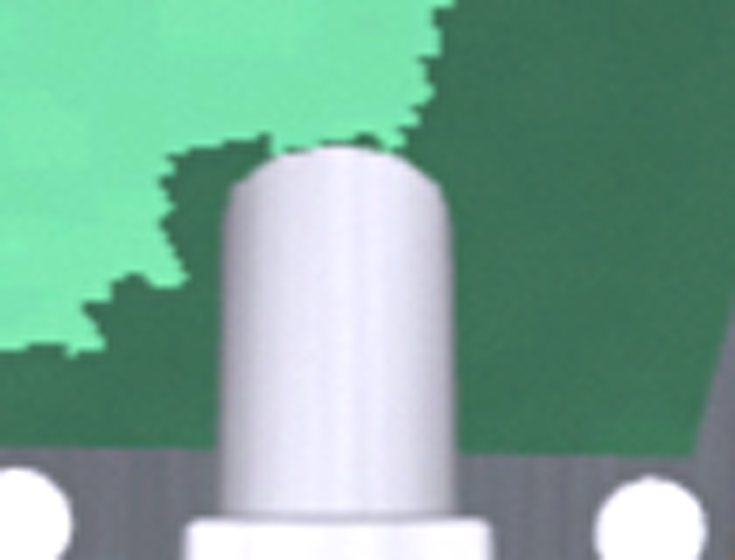

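In w6 the nose rim sits right at the top of the hole, so A was centred to within about 2 mm. C is tilted nearer 44–45°, because its smaller tip lets it droop further, so its tip is about 6 mm low on the slope. I'll back off slightly, shift up the slope by 6 mm and go in.

```bash
python3 -m creep '{"jaw":[1,1,1,1,1,1,1,1,1,1],"translation":[[-0.002,0,0.0023],[-0.0023,0.0005,-0.002],[-0.0023,0.0005,-0.002],[0.0006,0,-0.0008],[0.0006,0,-0.0008],[0.0006,0,-0.0008],[0.0006,0,-0.0008],[0.0006,0,-0.0008],[0.0006,0,-0.0008],[0,0,0]],"roll":[0,0,0,0,0,0,0,0,0,0]}' 20
python3 wl.py w19; python3 -c "
import cv2
a=cv2.imread('pics/w19.png')[70:150,205:310];cv2.imwrite('pics/w19z.png',cv2.resize(cv2.convertScaleAbs(a,alpha=1.8),None,fx=7,fy=7,interpolation=cv2.INTER_CUBIC))"
```

```text
time_s: 32.65
tcp_pos: [0.5234, 0.0169, 0.1516]
eef_rot: [-153.1, 90.0, -164.3]
contact_force: [0.1, 0.2, -6.9]
gripper_width: 0.0257
32.65 [0.5234 0.0169 0.1516] yawz -11.18 w 0.0257 F [ 0.1  0.2 -6.9] M [ 0.01 -0.22 -0.  ]
```

View pics/w19z.png

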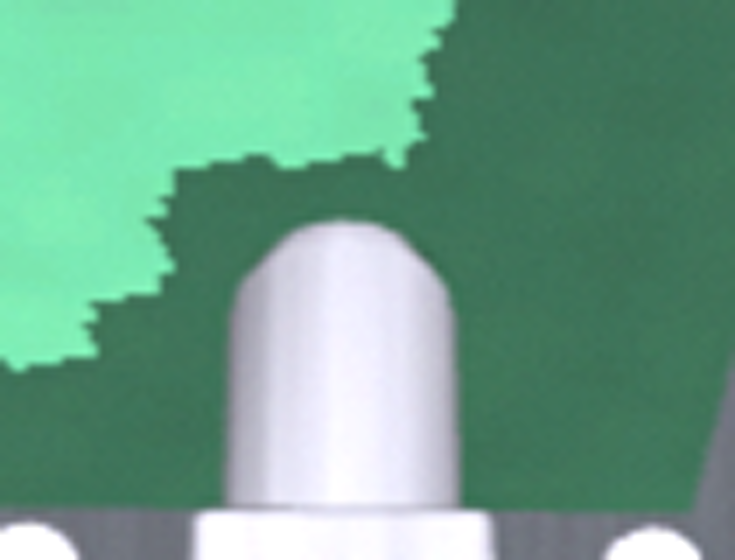

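The tip has entered the hole: the rim now hides it, with no contact force, and it is already about 3 mm past the square-end stop. I'll ease in further and let it pivot to the bore angle under a lighter grip.

```bash
python3 -m creep '{"jaw":[1,1,1,1,1,1,1,1,1,1],"translation":[[0.0006,0,-0.0008],[0.0006,0,-0.0008],[0.0006,0,-0.0008],[0.0011,0,0.001],[0.0011,0,0.001],[0.0011,0,0.001],[0.0006,0,-0.0008],[0.0006,0,-0.0008],[0.0006,0,-0.0008],[0,0,0]],"roll":[0,0,0,0,0,0,0,0,0,0]}' 12
python3 wl.py w20
python3 - <<'E'
import cv2,numpy as np
a=cv2.imread('pics/w20.png')[70:150,205:310];cv2.imwrite('pics/w20z.png',cv2.resize(cv2.convertScaleAbs(a,alpha=1.8),None,fx=7,fy=7,interpolation=cv2.INTER_CUBIC))
E
```

```text
time_s: 33.7
tcp_pos: [0.5252, 0.0175, 0.1469]
eef_rot: [12.7, 89.6, 1.6]
contact_force: [8.3, -4.1, 4.8]
gripper_width: 0.0258
33.7 [0.5252 0.0175 0.1469] yawz -11.1 w 0.0258 F [ 8.3 -4.1  4.8] M [-1.37 -3.09  0.1 ]
```

View pics/w20z.png

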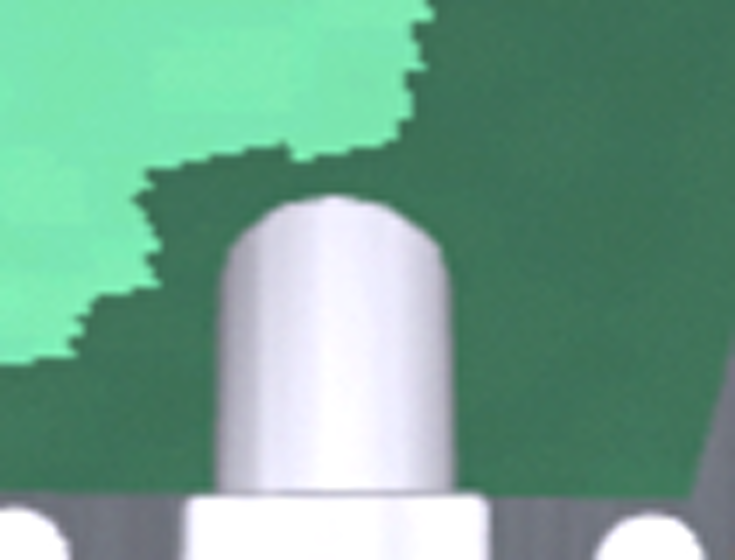

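Contact now comes about 5 mm deeper than for A and B (centre about 70 mm out), with the taper swallowed by the hole. C's tested lower end is **chamfered**, so the lower end goes to red at the near place. Joint 6 needs the long way round, so I'm planning that turn while travelling.

```bash
python3 -c "
from plan import *
plan([.4294,.241,.160],-89.4,33,[.01]*2+[0]*23+[-.007]*8,dirn=-1,p0=[.5664,.0095,.195],yw=-11.1)"
```

```text
t 33.75 tcp [0.5664 0.0095 0.195 ] tilt [ 0.007  0.    -1.   ] yawz -11.1 w 0.0258 F [ 8.  -3.5  4.6] j [  23.   10.  -25.    0.  -55. -125.]
roll/row -0.149 norm 0.0128
[[-0.01, 0.006, -0.005], [-0.01, 0.007, -0.004], [0.0, 0.007, -0.003], [0.0, 0.008, -0.002], [0.0, 0.008, -0.001], [0.0, 0.008, 0.0], [0.0, 0.008, 0.001], [0.0, 0.008, 0.003], [0.0, 0.007, 0.004], [0.0, 0.007, 0.005]]
[[0.0, 0.006, 0.006], [0.0, 0.005, 0.006], [0.0, 0.004, 0.007], [0.0, 0.003, 0.008], [0.0, 0.002, 0.008], [0.0, 0.001, 0.008], [0.0, -0.001, 0.008], [0.0, -0.002, 0.008], [0.0, -0.003, 0.008], [0.0, -0.004, 0.007]]
[[0.0, -0.005, 0.006], [0.0, -0.006, 0.006], [0.0, -0.007, 0.005], [0.0, -0.007, 0.003], [0.0, -0.008, 0.002], [0.007, -0.008, 0.001], [0.007, -0.008, -0.0], [0.007, -0.008, -0.001], [0.007, -0.008, -0.002], [0.007, -0.007, -0.004]]
[[0.007, -0.007, -0.005], [0.007, -0.006, -0.006], [0.007, -0.005, -0.006]]
```

```bash
python3 -m creep '{"jaw":[1,1,1,1,1,1,1,1,1,1],"translation":[[-0.012,0,0.014],[-0.012,0,0.014],[-0.014,0,0.014],[-0.012,0.006,-0.005],[-0.012,0.007,-0.004],[0,0.007,-0.003],[0,0.008,-0.002],[0,0.008,-0.001],[0,0.008,0],[0,0.008,0.001]],"roll":[0,0,0,-0.149,-0.149,-0.149,-0.149,-0.149,-0.149,-0.149]}' 60
python3 -c "
from plan import *
plan([.4294,.241,.160],-89.4,26,[0]*18+[-.007]*8,dirn=-1)"
```

```text
time_s: 34.75
tcp_pos: [0.5335, 0.0578, 0.2052]
eef_rot: [135.0, 89.8, -176.1]
contact_force: [-0.1, 0.2, -5.9]
gripper_width: 0.0251
t 34.75 tcp [0.5335 0.0578 0.2052] tilt [-0.004 -0.    -1.   ] yawz 48.89 w 0.0251 F [-0.1  0.2 -5.9] j [ 27.   9. -18.  -0. -63. -68.]
roll/row -0.1488 norm 0.0111
[[0.0, 0.008, 0.003], [0.0, 0.007, 0.004], [0.0, 0.007, 0.005], [0.0, 0.006, 0.006], [0.0, 0.005, 0.007], [0.0, 0.004, 0.007], [0.0, 0.003, 0.008], [0.0, 0.002, 0.008], [0.0, 0.0, 0.008], [0.0, -0.001, 0.008]]
[[0.0, -0.002, 0.008], [0.0, -0.003, 0.007], [0.0, -0.004, 0.007], [0.0, -0.005, 0.006], [0.0, -0.006, 0.005], [0.0, -0.007, 0.004], [0.0, -0.007, 0.003], [0.0, -0.008, 0.002], [0.007, -0.008, 0.001], [0.007, -0.008, -0.0]]
[[0.007, -0.008, -0.001], [0.007, -0.008, -0.003], [0.007, -0.007, -0.004], [0.007, -0.007, -0.005], [0.007, -0.006, -0.006], [0.007, -0.005, -0.006]]
```

```bash
python3 -m creep '{"jaw":[1,1,1,1,1,1,1,1,1,1],"translation":[[0,0.008,0.003],[0,0.007,0.004],[0,0.007,0.005],[0,0.006,0.006],[0,0.005,0.007],[0,0.004,0.007],[0,0.003,0.008],[0,0.002,0.008],[0,0,0.008],[0,-0.001,0.008]],"roll":[-0.149,-0.149,-0.149,-0.149,-0.149,-0.149,-0.149,-0.149,-0.149,-0.149]}' 60
python3 -m creep '{"jaw":[1,1,1,1,1,1,1,1,1,1],"translation":[[0,-0.002,0.008],[0,-0.003,0.007],[0,-0.004,0.007],[0,-0.005,0.006],[0,-0.006,0.005],[0,-0.007,0.004],[0,-0.007,0.003],[0,-0.008,0.002],[0.007,-0.008,0.001],[0.007,-0.008,0]],"roll":[-0.149,-0.149,-0.149,-0.149,-0.149,-0.149,-0.149,-0.149,-0.149,-0.149]}' 60
python3 -c "
from plan import *
plan([.4294,.241,.150],-89.4,6,dirn=-1)"
```

```text
time_s: 35.75
tcp_pos: [0.4929, 0.1301, 0.2053]
eef_rot: [59.6, 89.8, -166.1]
contact_force: [-0.0, -0.4, -6.4]
gripper_width: 0.0255
time_s: 36.75
tcp_pos: [0.4544, 0.1993, 0.1913]
eef_rot: [-18.3, 89.8, -158.6]
contact_force: [-0.4, 0.0, -5.8]
gripper_width: 0.0252
t 36.75 tcp [0.4544 0.1993 0.1913] tilt [-0.003 -0.001 -1.   ] yawz -140.37 w 0.0252 F [-0.4  0.  -5.8] j [ 46.   5. -24.  -0. -61.  83.]
roll/row -0.1483 norm 0.0111
[[0.007, -0.008, -0.001], [0.007, -0.008, -0.002], [0.007, -0.007, -0.004], [0.007, -0.007, -0.005], [0.007, -0.006, -0.005], [0.007, -0.005, -0.006]]
```

```bash
python3 -m creep '{"jaw":[1,1,1,1,1,1,1,1,1,1],"translation":[[0.007,-0.008,-0.001],[0.007,-0.008,-0.002],[0.007,-0.007,-0.004],[0.007,-0.007,-0.005],[0.007,-0.006,-0.005],[0.007,-0.005,-0.006],[0.005,0,0],[0.005,0,0],[0,0,0],[0,0,0]],"roll":[-0.148,-0.148,-0.148,-0.148,-0.148,-0.148,0,0,0,0]}' 60
python3 wl.py w21
```

```text
time_s: 37.75
tcp_pos: [0.431, 0.2409, 0.1407]
eef_rot: [-43.0, 90.0, -132.9]
contact_force: [0.3, 0.1, -5.4]
gripper_width: 0.0252
37.75 [0.431  0.2409 0.1407] yawz -89.92 w 0.0252 F [ 0.3  0.1 -5.4] M [-0.19 -0.2  -0.02]
```

View pics/w21.png

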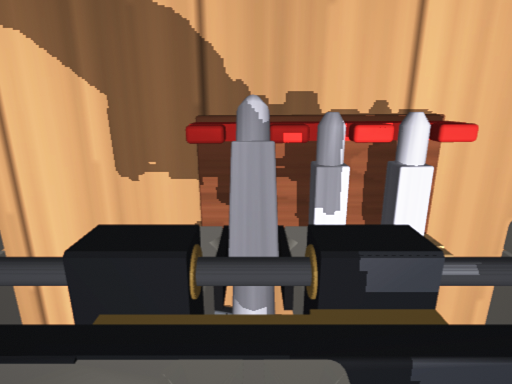

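The red rail is at rows 125–143, and the tapered noses of A (412,125) and B (331,125) rest on it. The near notch lies between about columns 225 and 270, with C at 254. I'll compute the correction.

Run:
```python
from plant import *
from h import *
c=capture("wrist"); T=np.load("pics/w21.npy"); im=c["image"].astype(int)
red=(im[...,0]>150)&(im[...,1]<60)&(im[...,2]<60)
for v in(129,132,135,138): 
    r=np.where(np.diff(red[v].astype(int)))[0]; print(v,r)
v=np.where(red[:,205])[0];print("rows at 205",v.min(),v.max()); v=np.where(red[:,458])[0];print("rows at 458",v.min(),v.max())
for u,v in((225,133),(270,133),(205,125),(205,143)): print(np.round(onz(c,u,v,.058,T),4))
for nm,u,v in(("B tip",331,112),("A tip",413,111)): print(nm,onz(c,u,v,.051,T))
print("shank edges B",onz(c,311,162,.064,T),"A",onz(c,388,161,.064,T))
s=get_state();print(s["tcp_pos"])
```

```text
129 [187 220 225 234 271 306 309 315 353 357 390 394 395 396 439 452 453 476]
132 [187 220 225 234 271 306 309 315 353 356 390 396 438 475]
135 [187 220 225 234 271 283 300 305 309 315 345 346 353 356 390 396 438 443
 444 475]
138 [188 220 225 234 271 283 301 305 308 315 346 348 352 356 390 395 437 443
 445 455 457 474]
rows at 205 128 140
rows at 458 125 141
[0.4106 0.292  0.058 ]
[0.445  0.2921 0.058 ]
[0.3955 0.298  0.058 ]
[0.395  0.2844 0.058 ]
B tip [0.49227528 0.30755538 0.051     ]
A tip [0.55557192 0.30842786 0.051     ]
shank edges B [0.47642949 0.27078742 0.064     ] A [0.5352698  0.27167669 0.064     ]
[0.43124674 0.24122258 0.14109208]
```

```bash
python3 -m creep '{"jaw":[1,1,1,1,1,1,1,1,1,1],"translation":[[0.010,-0.0025,0.001],[0.011,0,0],[0.010,0,0],[0.010,0,0],[0.004,0,0.004],[0.004,0,0.004],[0.004,0,0.004],[0.004,0,0.003],[0.004,0,0.003],[0.004,0,0.002]],"roll":[0,0,0,0,0,0,0,0,0,0]}' 12
python3 wl.py w22
```

```text
time_s: 38.85
tcp_pos: [0.4287, 0.2199, 0.0758]
eef_rot: [97.7, 90.0, 7.9]
contact_force: [0.1, -0.1, -3.0]
gripper_width: 0.0253
38.85 [0.4287 0.2199 0.0758] yawz -89.81 w 0.0253 F [ 0.1 -0.1 -3. ] M [ 0.08 -0.2  -0.02]
```

View pics/w22.png

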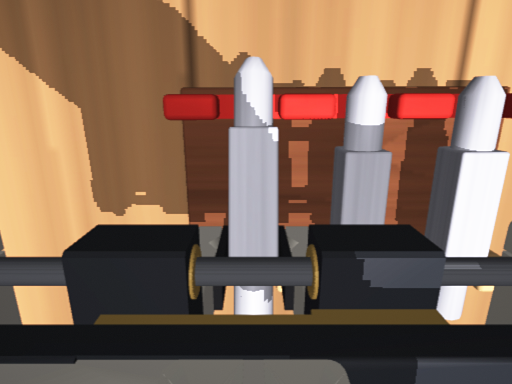

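It is pivoting down on the red rail as expected. I'll finish lowering and release.

```bash
python3 -m creep '{"jaw":[1,1,1,1,1,1,1,-0.05,-0.05,-0.05],"translation":[[0.005,0,0.003],[0.005,0,0.002],[0.005,0,0.002],[0.005,0,0.001],[0.005,0,0.001],[0.004,0,0],[0,0,0],[0,0,0],[0,0,0],[0,0,0]],"roll":[0,0,0,0,0,0,0,0,0,0]}' 8
python3 wl.py w23
```

```text
time_s: 39.9
tcp_pos: [0.4289, 0.2116, 0.047]
eef_rot: [128.7, 90.0, 38.9]
contact_force: [0.7, 0.0, 0.4]
gripper_width: 0.0432
39.9 [0.4289 0.2116 0.047 ] yawz -89.79 w 0.0432 F [0.7 0.  0.4] M [-0.09 -0.05  0.01]
```

View pics/w23.png

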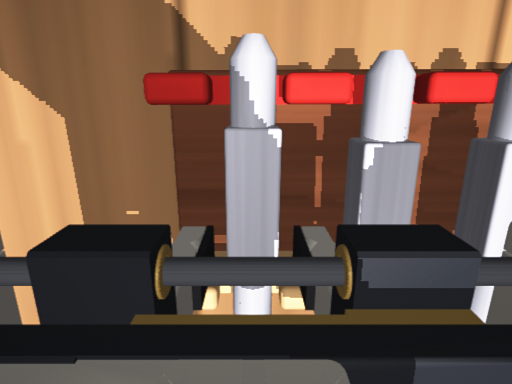

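C is down. I'll lift clear and check all three with a wrist view and the fixed cameras.

```bash
python3 -m creep '{"jaw":[-0.05,-0.05,-0.05,-0.05,-0.05,-0.05,-0.05,-0.05,-0.05,-0.05],"translation":[[-0.010,0,0],[-0.030,0,0],[-0.040,0,0],[-0.040,0,0],[-0.040,0.008,0.008],[0,0.010,0.015],[0,0.012,0.015],[0,0.012,0.015],[0,0.010,0.010],[0,0,0]],"roll":[0,0,0,0,0,0,0,0,0,0]}' 8
python3 wl.py w24
python3 - <<'E'
from plant import *; import cv2,numpy as np
for n,(a,b,c,d) in {"scene":(140,240,320,420),"top":(150,280,80,200)}.items():
    im=capture(n)["image"][:,:,::-1]; cv2.imwrite(f"pics/{n}24.png",cv2.resize(im[a:b,c:d],None,fx=4.5,fy=4.5,interpolation=cv2.INTER_CUBIC))
E
```

```text
time_s: 40.95
tcp_pos: [0.4816, 0.1475, 0.2075]
eef_rot: [100.6, 90.0, 10.7]
contact_force: [-0.1, 1.3, -0.0]
gripper_width: 0.0462
40.95 [0.4816 0.1475 0.2075] yawz -89.89 w 0.0462 F [-0.1  1.3 -0. ] M [-0.02 -0.11 -0.01]
```

View pics/w24.png

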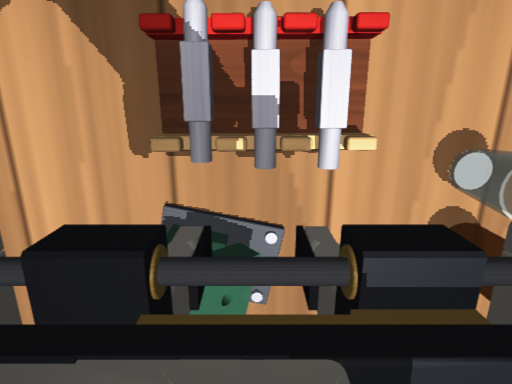

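View pics/scene24.png

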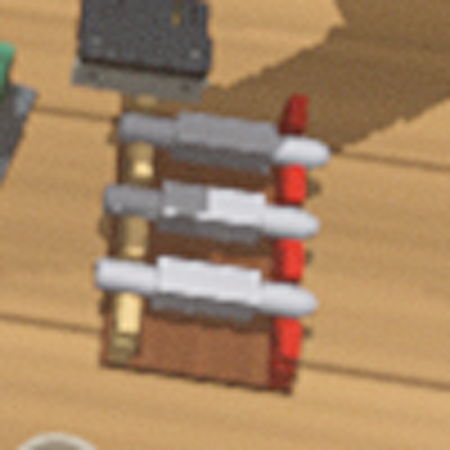

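View pics/top24.png

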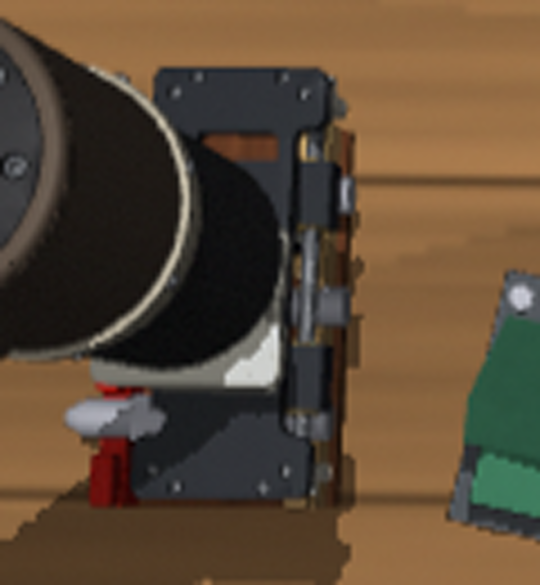

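All three lie in their notches with the tapered noses on the red rail. Last check: end positions, length centring and angles.

Run:
```python
from plant import *
from h import *
c=capture("wrist"); T=np.load("pics/w24.npy")
for nm,e,sl,sr in(("C",(201,161.5),(184,119),(211,119)),("B",(265,168),(252,126),(279,126)),("A",(329,168),(319,125),(347,126))):
    p=onz(c,*e,.051,T); a=onz(c,*sl,.064,T); b=onz(c,*sr,.064,T); print(nm,"light end",np.round(p,4),"mid y",round(p[1]+.075,4),"shank edge y",np.round((a[1]+b[1])/2,4),"-> mid y",round((a[1]+b[1])/2+.035,4),"width",round(np.linalg.norm(a-b),4))
print("wood rail y",onz(c,230,143,.058,T), "red",onz(c,230,23,.058,T))
s=capture("scene")
for nm,l,r in(("C",(124,124),(328,152)),("B",(107,197),(318,222)),("A",(98,272),(317,301))):
    P=[onz(s,320+q[0]/4.5-.4,140+q[1]/4.5-.4,.051) for q in(l,r)]; d=P[1]-P[0]; print(nm,np.round((P[0]+P[1])/2,4),"len",round(np.linalg.norm(d),4),"yaw",round(np.degrees(np.arctan2(d[1],d[0])),1))
st=get_state(); print(st["time_s"],st["contact_force"])
```

```text
C light end [0.4295 0.1631 0.051 ] mid y 0.2381 shank edge y 0.2061 -> mid y 0.2411 width 0.0255
B light end [0.4951 0.1564 0.051 ] mid y 0.2314 shank edge y 0.1998 -> mid y 0.2348 width 0.0257
A light end [0.5611 0.1566 0.051 ] mid y 0.2316 shank edge y 0.2004 -> mid y 0.2354 width 0.0267
wood rail y [0.46003364 0.1828584  0.058     ] red [0.46193137 0.28942273 0.058     ]
C [0.4239 0.2408 0.051 ] len 0.1477 yaw 90.7
B [0.4888 0.2345 0.051 ] len 0.1491 yaw 92.2
A [0.554  0.2345 0.051 ] len 0.151 yaw 91.6
41.2 [0.99108215 0.25462637 0.56271856]
```

Everything is within about 5 mm of centre, square to the rails within 2°, and seated to the eye. I'll do a quick bystander check against the first picture, then hand in.

Run:
```python
from plant import *
import cv2,numpy as np
a=cv2.imread("pics/scene0.png")[:,:,::-1].astype(int); b=capture("scene")["image"].astype(int)
for n,(x0,y0,x1,y1) in dict(jar=(286,228,313,266),tumbler=(320,236,346,268),hammer=(198,204,232,288),cone=(250,231,277,256)).items():
    print(n,"mean diff",np.abs(a[y0:y1,x0:x1]-b[y0:y1,x0:x1]).mean().round(1))
print(get_state()["time_s"]); print(close_job())
```

```text
jar mean diff 5.9
tumbler mean diff 6.2
hammer mean diff 6.0
cone mean diff 6.2
41.25
the job is handed in; nothing more can be done
None
```

All three punches lie in the rack with their chamfered noses on the red rail. I handed the job in at 41.3 s; it gave no verdict, so what follows rests on my own checks.

I gripped each punch lightly off-centre and let it pivot to about 40° with its near end on the bench. I then pressed that end against the bore and laid the punch across the rails before taking the next.

| Punch (from the gauge side) | Felt at the bore | Laid with |
|---|---|---|
| First | stopped at the mouth: square | other end to red |
| Second | contact at the same place: square | other end to red |
| Third | went about 5 mm deeper: chamfered | tested end to red |

The pictures of the noses agreed with the feel each time.

**Last checks:**
- **Position:** all three are within about 5 mm of centre along their length and within about 2° of square to the rails.
- **Seating:** they look seated in their notches, but I could not measure height or nose-on-rail force directly.
- **Robot and bystanders:** the gripper was clear and touching nothing. The jar, tumbler, hammer and cone showed no change from the first picture beyond a uniform noise level.

**Checks that fell short or disagreed:**
- **Third punch, first press:** it was tilted about 4° too steep and touched the plate roughly 6 mm below the bore. I shifted it up and pressed again.
- **Third punch, depth:** it went in about 5 mm rather than the nominal 7 mm, so it was probably not pressed fully home.
- **Second punch:** I took the force reading at first contact but did not read it again after pressing 3 mm further.

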